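# Load and tamp the capsule recycler

## Task

Post every used coffee capsule standing on the counter into the green recycler's hopper, pushing each in past the sprung orange flap, and draw the yellow lock pin straight out of its bore and park it in the open side notch beside it, stem lying down in the groove and handle towards you as before. Once all the capsules are in, the flap has shut and the pin is parked, press the red plunger fully down to its stop, hold it there for a second and let it spring back up. Leave the egg cup and the spice tin where they are.

Things in the scene. Friction and masses are not known exactly. Their poses are not given: they have to be found in the camera images.
- machine: green capsule recycler fixed to the counter, 190 (x) x 250 (y) x 170 mm tall, turned up to 0.3 rad. Origin: centre of underside; x away from the robot, y left. Flat top = deck. Right part (-y): hopper, clear front and back, inside 178 x 101 mm, floor 10 mm up, entered by the mouth in the deck. Left part carries plunger at (25, 35), pin bore at (-23, 35), side notch at (-23, 90) mm
- mouth (a point): centre of the hopper mouth at deck height; machine frame (0, -70, 170) mm. The mouth, 104 mm along the machine's x and 94 mm along its y, is filled by the orange sprung flap, hinged along its left (+y) edge, parallel to the machine's x, at machine y = -23 mm
- flap (a joint): angle of the flap (100 x 88 x 4 mm): 0 shut, flush with the deck; to 1.45 rad as its right (-y) edge swings down into the hopper. A light spring (0.025 to 0.07 N m) shuts it. A capsule set on it does not open it; a held capsule pushed down does. Let go with the fingertips 55 to 60 mm below the deck, 42 mm from the hinge, fingers in line with the hinge, it drops past
- plunger (a joint): travel of the red tamper plunger: 0 fully up, 0.028 m fully down at its stop. Spring force 3 N at the top, 10 N at the stop. While the lock pin is in its bore the pin's stem lies under the head and stops it after about 4 mm
- plunger_top (a point): centre of the top of the plunger's round red head (56 mm diameter, 16 mm thick), 53 mm above the deck when up; moves down with it
- pin: loose lock pin, 60 g: upright yellow handle 12 x 12 x 70 mm tall on a foot 20 (y) x 16 (x) x 14 mm, and a square 10 mm steel stem along the pin's +x, centred 28 mm above the underside, reaching 75 mm from the handle's centre. Origin: centre of the foot's underside, z up. It stands on the deck at about (-62, 35, 170) mm in the machine frame, stem in the bore, handle towards the robot
- bore (a point): centre of the closed bore (13 x 13 mm, 28 mm long along the machine's x) in the steel bracket in front of the plunger; machine frame (-23, 35, 198) mm; bracket top 41 mm above the deck. Drawn 50 mm or more straight to the machine's -x the stem is clear of it and the pin can be lifted
- pin_stem (a point): point on the axis of the pin's stem, 39 mm from the handle's centre along the pin's x and 28 mm above its underside
- notch (a point): centre of the side notch, machine frame (-23, 90, 198) mm, on a parked stem's axis. A groove along the machine's x, open at top and ends, 18 mm wide, 28 mm long, floor 22.5 mm and wall tops 41 mm above the deck. With the stem in it, parallel to the machine's x, the pin's foot stands on the deck in front of the steel block, handle towards the robot, as at the bore
- egg_cup: bystander: white porcelain egg cup, 48 mm diameter, 62 mm tall, origin at the centre of its underside
- spice_tin: bystander: steel spice tin with twist cap, 46 mm diameter, 82 mm tall, origin at the centre of its underside
- capsule0: a used coffee capsule, copper, 20 g, rigid, upright on the counter right of the recycler (may be absent). Height 30 mm; rim 37 mm diameter, 2 mm thick at the bottom; body 31 mm diameter above the rim, 29 mm at 24 mm height, domed top. Origin: centre of its underside, z its axis
- capsule1: a used coffee capsule, brass-coloured, 20 g, rigid, upright on the counter right of the recycler (may be absent). Height 30 mm; rim 37 mm diameter, 2 mm thick at the bottom; body 31 mm diameter above the rim, 29 mm at 24 mm height, domed top. Origin: centre of its underside, z its axis
- capsule2: a used coffee capsule, blue, 20 g, rigid, upright on the counter right of the recycler (may be absent). Height 30 mm; rim 37 mm diameter, 2 mm thick at the bottom; body 31 mm diameter above the rim, 29 mm at 24 mm height, domed top. Origin: centre of its underside, z its axis
- capsule3: a used coffee capsule, copper, 20 g, rigid, upright on the counter right of the recycler (may be absent). Height 30 mm; rim 37 mm diameter, 2 mm thick at the bottom; body 31 mm diameter above the rim, 29 mm at 24 mm height, domed top. Origin: centre of its underside, z its axis
- capsule4: a used coffee capsule, green, 20 g, rigid, upright on the counter right of the recycler (may be absent). Height 30 mm; rim 37 mm diameter, 2 mm thick at the bottom; body 31 mm diameter above the rim, 29 mm at 24 mm height, domed top. Origin: centre of its underside, z its axis
- capsule5: a used coffee capsule, brass-coloured, 20 g, rigid, upright on the counter right of the recycler (may be absent). Height 30 mm; rim 37 mm diameter, 2 mm thick at the bottom; body 31 mm diameter above the rim, 29 mm at 24 mm height, domed top. Origin: centre of its underside, z its axis
Mind the look-alikes: they are no part of the job. There is more than one size of the pin; the one meant has the size given above. Several things look just like the capsule2: the one meant starts farthest from the robot's base.

How it is judged:
By the outcome, as a careful person would: the job done as asked, in the order asked, and still so for the second after the job is handed in, with the robot touching nothing.
Of capsule0, capsule1, capsule2, capsule3, capsule4, capsule5 only 4 to 6 are there at a start; the rules pass over those that are not, and their reading is None.
At some moment in a run one of capsule0, capsule1, capsule2, capsule3, capsule4, capsule5 may be knocked a few centimetres aside while the robot is not near it.
It also fails if it takes over 210 s, if anything falls off the work surface, if the arm or the gripper's body presses on something with over 40 N, if the wrist force passes 120 N, or if a joint passes its speed limit or range.

## Robot

A 6-joint arm with a two-finger parallel gripper is mounted at the origin on the work surface. World frame = base frame: x ahead of the robot, y to its left, z up, the work surface at z = 0. Lengths are in m, angles in rad, forces in N, time in s.
With the tool pointing down it reaches from about 0.25 to 0.775 m from the base axis. Payload 4 kg.
Tool frame: the origin (TCP) lies midway between the tips of the shut fingers; the grasp point (between the pads) lies 19 mm behind it (bot.grasp_offset is the distance from the TCP to the grasp point, in m); z points along the fingers, y is the line along which they close (so a half turn about z gives the same grasp; the last joint's range is limited). The gripper opens to 94 mm and grips with 3 to 60 N. Pads are 16 mm wide; open, the fingers measure 119 mm over their backs; the gripper's body (75 mm by 177 mm) begins 78 mm behind the grasp point.
Start: joints at [-1.396, 0.087, 1.371, -0, 1.684, -0.103], TCP at [0.151, -0.529, 0.206] pointing down, gripper open.
Joint ranges: [-3.1, 3.1], [-0.76, 2.03], [0.27, 2.55], [-1.08, 4.22], [0.17, 2.65], [-2.57, 2.57]. Speed limits (rad/s): [2.79, 2.79, 3.14, 3.14, 3.14, 3.14].

## Interface

Orientations are given as a unit quaternion [x, y, z, w].
In Python, from cell import bot gives the robot as it stands.
- The arm moves only by the tool jog_arm, never from a script. Its argument "rows" is a list of rows, each an object of numbers: "x", "y", "z": the shift along the tool's x, y, z in mm; "ax", "ay", "az": the turn, a rotation vector about the tool's x, y, z in degrees. A call has 1 to 12 rows; each row is the pose to reach, as a shift and turn from the pose commanded when the call began, along the tool's axes at that moment; what a row does not reach only later rows make up. A row lasts 1/8 s, in which the tool goes at most 62.5 mm and 10.7 degrees, less where a joint would pass 70% of its speed; a pose out of reach is approached as far as the arm can. A call with a gripper value outside its range is refused whole. "claw" is the opening, from 0 (shut) to 1 (fully open), set as the call begins (left out, the last holds). The fingers move at their own pace and stop on an object; "force" is the grip in N (left out, the last holds). Time passes only in rows, so rows that repeat a pose let the fingers close. It gives the time, the measured TCP pose, the force, the opening and the grip force at its end, in the units of the state.
- bot.get_obs(): the state, without advancing time (a new reading comes with each control period).
- bot.camera(name): name is "scene" or "top"; returns the picture (480x640x3 uint8, red, green, blue); there is no depth.
- bot.camera_params(name): a dict with "fx", "fy", "cx", "cy" (pixels), "extrinsics" (4x4, takes a point from world to camera coordinates). Camera axes: x right, y down, z forward; pixel columns grow to the right and rows downward; lengths in m; the calibration is good to about 2 mm. A picture is of the moment at which its call begins. camera_params takes no time and is no camera call.
- bot.sign_off(): hands the job in; it is judged then, once.
Trained networks look in the newest picture that a camera, given by its name, has taken for a name from the list of things; names that differ only in an ending like _2 or _b are one class to them, and where a whole thing is asked for, a point or a joint stands for the part that bears it (a point fixed in the world has none). Each returns a list of dicts, best first, with "conf" (0 to 1); they miss things now and then, are a little off and sometimes report something else, mostly with a low value. They report only what shows in the picture. A call takes as long as a camera call. They do not tell look-alikes from the thing itself.
- bot.silhouettes(camera, query): "region" (480x640 bool, what is visible of it) and "rect" ([left, top, right, bottom] in pixels, round what is visible of it).
- bot.tip_of(camera, query): "xy" ([column, row] in pixels: a listed point, or the origin of a listed thing).
The state is a dict: "clock": time; "joint_pos": joint angles; "qd": joint speeds; "joint_efforts": joint torques, N m; "position": TCP position; "orientation": TCP orientation; "force": force on the tool from outside, world axes, zero at the start; "ft_torque": the same for the moment, N m; "opening": finger opening in m; "grip_force": force on a finger pad.
Only numpy, scipy, OpenCV 4.12 (cv2) and the standard library are available. Lean on these libraries where they do the work, as an engineer would, in place of code of your own. Each camera call takes 0.05 s, during which the arm holds its last target. There are 200 camera calls.

## Working session

There is one attempt and no reset: what is moved stays moved. The work goes in short steps, Python scripts to look and compute and a tool call to move; the robot and the scene stay as the last step left them, time stands still between calls to the robot, and variables do not carry over. Pictures are saved under pics/ and viewed, at most 14 in all, crops included, and the job is handed in when it is done.

Besides the shell and the picture viewer there is one more tool, called after "Request:" in YAML: its name, and indented under it one key for each argument. jog_arm: Moves the arm, as the interface text tells. Its arguments: {"type":"object","properties":{"rows":{"type":"array"},"claw":{"type":"number"},"force":{"type":"number"}},"required":["rows"]}

```bash
ls; mkdir -p pics; python3 - <<'E'
from cell import bot
import cv2, numpy as np
o=bot.get_obs(); print(o['clock'],o['position'],o['orientation'],o['opening'])
ims=[]
for c in("scene","top"):
    im=bot.camera(c); cv2.imwrite(f"pics/{c}0.png",im[:,:,::-1])
    p=bot.camera_params(c); print(c,p['fx'],p['cx'],p['cy'],np.round(p['extrinsics'],4).tolist())
E
```

```text
pics
0.0 [ 0.15072862 -0.52839429  0.20432446] [ 9.90366405e-01  1.38467441e-01 -4.60644689e-05 -1.07188758e-03] 0.09385699196952794
scene 489.98164445541914 325.3435406546069 238.96429570125096 [[0.6436, 0.7653, 0.0104, -0.3932], [0.4595, -0.3754, -0.805, -0.1221], [-0.6121, 0.5229, -0.5932, 1.5058], [0.0, 0.0, 0.0, 1.0]]
top 472.6622415463332 319.787221908274 238.14640167541435 [[-0.0256, -0.9997, -0.0005, 0.0305], [-0.9846, 0.0253, -0.1731, 0.5976], [0.1731, -0.0039, -0.9849, 0.9645], [0.0, 0.0, 0.0, 1.0]]
```

View pics/top0.png

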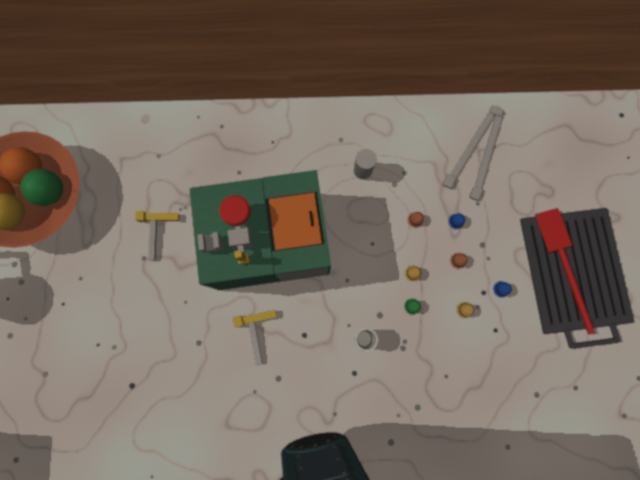

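View pics/scene0.png

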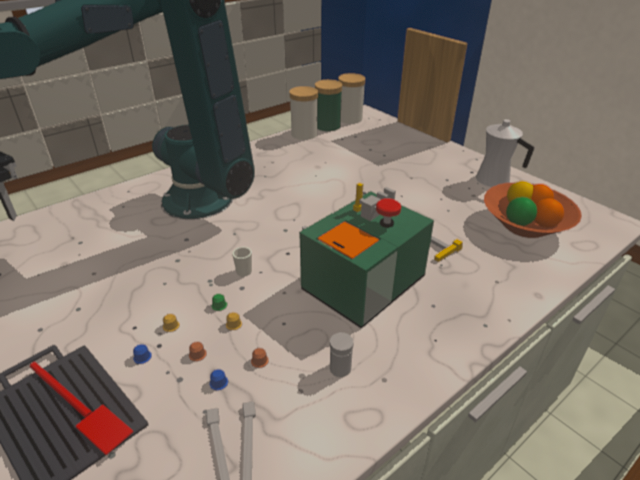

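Top view: the machine is at (262,230), with the plunger at (235,210), the real pin in its bore at (241,257) and the notch at (208,241). The capsules are copper (416,219) and (459,261), brass (414,273) and (466,310), green (413,307), and blue (457,221) and (502,289). Two loose pins lie on the counter at (158,216) and (256,320). The egg cup is at (368,340) and the tin at (365,165). The scene view shows the same layout.

Look-alikes:
- **Pin:** (241,257) in the bore is the one I want. (158,216) and (256,320) are decoys.
- **Blue capsule:** (457,221) or (502,289). I'll take whichever is farther from the base, and measure both.

```bash
cat > h.py <<'E'
from cell import bot
import numpy as np, cv2
from scipy.optimize import least_squares
P={c:bot.camera_params(c) for c in("scene","top")}
def proj(c,X):
    p=P[c]; E=np.array(p['extrinsics']); q=E[:3,:3]@np.asarray(X,float)+E[:3,3]
    return np.array([p['fx']*q[0]/q[2]+p['cx'],p['fy']*q[1]/q[2]+p['cy']])
def onz(c,uv,z):
    p=P[c]; E=np.array(p['extrinsics']); R,t=E[:3,:3],E[:3,3]
    d=R.T@np.array([(uv[0]-p['cx'])/p['fx'],(uv[1]-p['cy'])/p['fy'],1]); o=-R.T@t
    return o+d*(z-o[2])/d[2]
E
python3 - <<'E'
from h import *
pts={'mouth':(0,-.07,.17),'plunger_top':(.025,.035,.223),'bore':(-.023,.035,.198),'notch':(-.023,.09,.198),'machine':(0,0,0),'pin_stem':(-.023,.035,.198)}
obs=[]
for c in("scene","top"):
    bot.camera(c)
    for n,m in pts.items():
        for d in bot.tip_of(c,n)[:3]:
            print(c,n,np.round(d['xy'],1),round(d['conf'],2))
            if d['conf']>.5 and n!='pin_stem': obs.append((c,n,np.array(d['xy']),m))
    for k in range(6):
        for d in bot.tip_of(c,f'capsule{k}'):
            print(c,k,np.round(d['xy'],1),round(d['conf'],2),np.round(onz(c,d['xy'],0)[:2],4))
    for n in('egg_cup','spice_tin'):
        for d in bot.tip_of(c,n)[:1]: print(c,n,np.round(onz(c,d['xy'],0)[:2],4))
def W(v,m): 
    s,k=np.sin(v[2]),np.cos(v[2]); return np.array([v[0]+k*m[0]-s*m[1],v[1]+s*m[0]+k*m[1],m[2]])
f=lambda v:np.concatenate([proj(c,W(v,m))-x for c,n,x,m in obs])
r=least_squares(f,[.5,.15,.1],loss='soft_l1'); print(r.x)
for (c,n,_,_),e in zip(obs,f(r.x).reshape(-1,2)): print(c,n,np.round(e,1))
im=cv2.imread('pics/top0.png')
a=cv2.resize(im[190:330,390:530],(560,560)); cv2.imwrite('pics/crop1.png',a)
E
```

```text
scene mouth [349.6 238.8] 0.82
scene mouth [369.3 205.5] 0.48
scene plunger_top [391.3 202.7] 0.64
scene bore [370.3 204. ] 0.81
scene notch [384.8 194.7] 0.85
scene machine [365.4 280.5] 0.75
scene pin_stem [433.4 244.5] 0.87
scene pin_stem [370.1 205.5] 0.54
scene pin_stem [351.3 239. ] 0.53
scene 0 [140.9 356.2] 0.88 [ 0.4776 -0.3855]
scene 0 [217.4 382.1] 0.81 [ 0.6347 -0.2969]
scene 0 [259.5 357. ] 0.75 [ 0.6351 -0.1982]
scene 0 [196.5 349.8] 0.74 [ 0.5351 -0.2891]
scene 0 [231.2 323.6] 0.65 [ 0.5165 -0.1938]
scene 0 [217.9 306.5] 0.56 [ 0.4505 -0.1891]
scene 0 [172.6 326.1] 0.51 [ 0.441  -0.2972]
scene 1 [140.9 356.2] 0.88 [ 0.4776 -0.3855]
scene 1 [217.4 382.1] 0.81 [ 0.6347 -0.2969]
scene 1 [259.5 357. ] 0.75 [ 0.6351 -0.1982]
scene 1 [196.5 349.8] 0.74 [ 0.5351 -0.2891]
scene 1 [231.2 323.6] 0.65 [ 0.5165 -0.1938]
scene 1 [217.9 306.5] 0.56 [ 0.4505 -0.1891]
scene 1 [172.6 326.1] 0.51 [ 0.441  -0.2972]
scene 2 [140.9 356.2] 0.88 [ 0.4776 -0.3855]
scene 2 [217.4 382.1] 0.81 [ 0.6347 -0.2969]
scene 2 [259.5 357. ] 0.75 [ 0.6351 -0.1982]
scene 2 [196.5 349.8] 0.74 [ 0.5351 -0.2
[... 2834 characters left out ...]
9] 0.49 [ 0.5255 -0.1888]
top 4 [464.2 308.9] 0.48 [ 0.4408 -0.2992]
top 5 [456.  219.3] 0.79 [ 0.6429 -0.2964]
top 5 [406.7 305.2] 0.71 [ 0.4521 -0.1729]
top 5 [413.9 222.2] 0.67 [ 0.6387 -0.2001]
top 5 [500.7 289.8] 0.61 [ 0.4806 -0.3835]
top 5 [455.9 259.1] 0.54 [ 0.5517 -0.2892]
top 5 [411.9 271.9] 0.49 [ 0.5255 -0.1888]
top 5 [464.2 308.9] 0.48 [ 0.4408 -0.2992]
top egg_cup [ 0.3866 -0.0719]
top spice_tin [ 0.7616 -0.0913]
[0.60493536 0.13301419 0.14222653]
scene mouth [0.2 0. ]
scene plunger_top [-1.5  0.5]
scene bore [1.4 0.9]
scene notch [1.2 1. ]
scene machine [-0.2  1.5]
top mouth [-1.2 -0.8]
top plunger_top [-0.6  4.1]
top bore [1.9 3.1]
top notch [-0.7 -0.7]
top machine [1.3 1. ]
```

View pics/crop1.png

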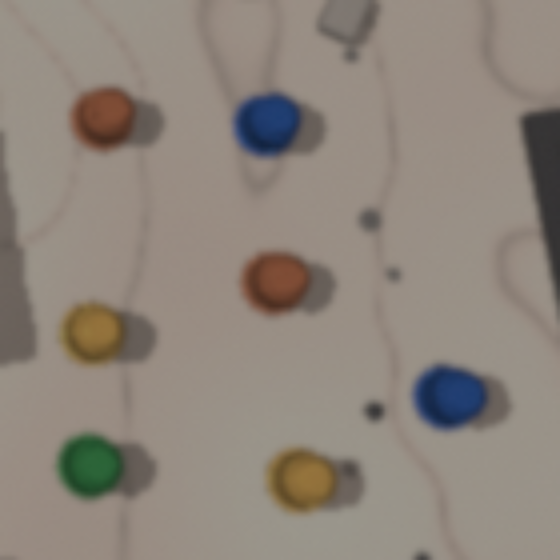

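Both blues checked in the crop: (457,221) is 0.70 m from the base and (502,289) is 0.61 m. The far one is capsule2 and the near one is the decoy. Next I'll refine the positions with colour segmentation.

```bash
cat >> h.py <<'E'
def W(v,m):
    s,k=np.sin(v[2]),np.cos(v[2]); return np.array([v[0]+k*m[0]-s*m[1],v[1]+s*m[0]+k*m[1],m[2]])
def seg(im,col):
    h=cv2.cvtColor(im,cv2.COLOR_RGB2HSV).astype(int); H,S,V=h[...,0],h[...,1],h[...,2]
    lo,hi,s,v={'blue':(105,125,140,60),'green':(60,95,90,25),'copper':(5,13,110,60),'brass':(14,28,110,80),'orange':(5,16,200,120),'red':(-1,4,180,90)}[col]
    return ((H>=lo)&(H<=hi)&(S>=s)&(V>=v)).astype(np.uint8)
def blobs(im,col,amin=60,amax=600):
    n,l,st,ce=cv2.connectedComponentsWithStats(seg(im,col)); return [(ce[i],st[i,4]) for i in range(1,n) if amin<=st[i,4]<=amax]
# capsule model: visible-centroid taken by rendering a filled hull of its circles
A=np.linspace(0,2*np.pi,40)
CIR=np.vstack([np.c_[r*np.cos(A),r*np.sin(A),0*A+z] for r,z in((.0185,0),(.0185,.002),(.0155,.002),(.0145,.024),(.008,.030))])
def capcen(c,xy):
    q=np.array([proj(c,p+[xy[0],xy[1],0]) for p in CIR]).astype(np.float32); h=cv2.convexHull(q); m=cv2.moments(h)
    return np.array([m['m10']/m['m00'],m['m01']/m['m00']])
def caps(cams=("top","scene"),guess=None):
    ims={c:bot.camera(c) for c in cams}; out=[]
    B={c:{k:blobs(ims[c],k,40,700) for k in('blue','green','copper','brass')} for c in cams}
    for k in('blue','green','copper','brass'):
        for c0,a0 in B[cams[0]][k]:
            g=onz(cams[0],c0,.012)[:2]
            if not(.3<g[0]<.8 and -.45<g[1]<-.1): continue
            ob=[(cams[0],c0)]
            for c in cams[1:]:
                t=capcen(c,g); m=[b for b,a in B[c][k] if np.linalg.norm(b-t)<9]
                if m: ob.append((c,min(m,key=lambda b:np.linalg.norm(b-t))))
            r=least_squares(lambda v:np.concatenate([capcen(c,v)-x for c,x in ob]),g,diff_step=1e-3)
            out.append((k,np.round(r.x,4),len(ob),round(float(np.abs(r.fun).max()),1),int(a0)))
    return out
E
python3 - <<'E'
from h import *
for r in caps(): print(*r)
from scipy.optimize import minimize
ims={c:bot.camera(c) for c in P}
M={}; cen=[]
for c in P:
    g=seg(ims[c],'green'); n,l,st,ce=cv2.connectedComponentsWithStats(g)
    u,v=proj(c,(.605,.133,.1)); 
    tot=np.zeros_like(g)
    for i in range(1,n):
        if st[i,4]>150 and np.hypot(*(ce[i]-(u,v)))<90: tot[l==i]=1
    ii=np.argwhere(tot)[:,::-1].astype(np.int32); m=np.zeros_like(g); cv2.fillConvexPoly(m,cv2.convexHull(ii),1); M[c]=m
    print(c,m.sum(),ii.min(0),ii.max(0))
    for col,mp in(('orange',(0,-.067,.17)),('red',(.025,.035,.219))):
        b=[x for x in blobs(ims[c],col,80,4000) if np.hypot(*(x[0]-proj(c,W((.605,.133,.142),mp))))<15]
        print(c,col,b); cen+= [(c,col,x[0],mp) for x in b[:1]]
box=[(x,y,z) for x in(-.095,.095) for y in(-.125,.125) for z in(0,.17)]
def hull(c,v):
    m=np.zeros((480,640),np.uint8); q=np.array([proj(c,W(v,b)) for b in box]); 
    cv2.fillConvexPoly(m,cv2.convexHull(np.round(q*16).astype(np.int32)),1,shift=4); return m
def J(v,cs=("top","scene")): return sum((hull(c,v)^M[c]).sum()/300 for c in cs)
for cs in(("top",),("scene",),("top","scene")):
    r=minimize(J,[.605,.133,.142],args=(cs,),method='Nelder-Mead',options=dict(initial_simplex=[[.605,.133,.142],[.615,.133,.142],[.605,.143,.142],[.605,.133,.18]]))
    print(cs,np.round(r.x,4),r.fun*300)
    for c,n,x,mp in cen: print('  ',c,n,np.round(x-proj(c,W(r.x,mp)),1))
E
```

```text
blue [ 0.6327 -0.2922] 2 3.0 153
blue [ 0.477  -0.3824] 2 3.1 170
green [ 0.4488 -0.1837] 2 1.0 165
copper [ 0.6437 -0.2033] 2 0.4 170
copper [ 0.5479 -0.2933] 2 0.3 181
brass [ 0.5222 -0.1905] 2 0.3 179
brass [ 0.4385 -0.2994] 2 0.3 197
scene 4908 [302 203] [431 270]
scene orange [(array([348.21759259, 239.1787037 ]), np.int32(1080))]
scene red [(array([388.5       , 205.51574803]), np.int32(254))]
top 12876 [192 172] [328 287]
top orange []
top red [(array([234.19054878, 209.95426829]), np.int32(656))]
('top',) [0.6055 0.1312 0.0785] 1175.0
   scene orange [-0.6  1.3]
   scene red [-1.2 -0.3]
   top red [-0.8  1.7]
('scene',) [0.4693 0.274  0.1966] 5085.0
   scene orange [-8.7 46.6]
   scene red [-0.8 42.4]
   top red [ 82.1 -78.3]
('top', 'scene') [0.6024 0.1341 0.1352] 9045.0
   scene orange [-1.9  1.8]
   scene red [-0.7  1.3]
   top red [ 1.4 -1.2]
```

```bash
python3 - <<'E'
from h import *
ims={c:bot.camera(c) for c in P}
for c in P:
    im=ims[c]
    # rectify deck plane z=.17, 0.5mm/px, window x .45-.75, y 0-.28
    xs=[.75,.45]; 
    wc=np.array([(.75,.28,.17),(.75,-.02,.17),(.45,-.02,.17),(.45,.28,.17)])
    src=np.array([proj(c,w) for w in wc],np.float32); dst=np.array([(0,0),(600,0),(600,600),(0,600)],np.float32)
    r=cv2.warpPerspective(im,cv2.getPerspectiveTransform(src,dst),(600,600),flags=cv2.INTER_CUBIC)
    cv2.imwrite(f'pics/rect_{c}.png',r[:,:,::-1])
    h=cv2.cvtColor(r,cv2.COLOR_RGB2HSV); m=((h[...,0]>=4)&(h[...,0]<=16)&(h[...,1]>190)&(h[...,2]>90)).astype(np.uint8)
    n,l,st,ce=cv2.connectedComponentsWithStats(m); i=1+np.argmax(st[1:,4])
    q=np.argwhere(l==i)[:,::-1].astype(np.float32); R=cv2.minAreaRect(q)
    print(c,'flap centre world',.75-R[0][1]*.0005,.28-R[0][0]*.0005,'size',np.array(R[1])*.5,'ang',R[2],st[i,4]*.25)
    for k,p in(('scene',(141,354)),('scene',(218,379)),('top',(457,221)),('top',(502,289))):
        if k==c: print(k,p,cv2.cvtColor(im,cv2.COLOR_RGB2HSV)[p[1]-8:p[1]+10:2,p[0]].tolist())
E
```

```text
scene flap centre world 0.6116954040527344 0.06091522216796877 size [100.77259064  90.9650116 ] ang 83.48019409179688 8712.5
scene (141, 354) [[110, 171, 143], [111, 164, 143], [111, 155, 135], [111, 151, 130], [111, 140, 111], [114, 103, 82], [114, 104, 83], [114, 103, 82], [111, 147, 116]]
scene (218, 379) [[110, 171, 143], [111, 162, 143], [111, 162, 143], [111, 148, 126], [111, 148, 124], [113, 115, 91], [113, 104, 83], [114, 101, 83], [114, 113, 88]]
top flap centre world 0.6128477783203126 0.06270903015136722 size [96.60491943 86.68339539] ang 83.36748504638672 3921.75
top (457, 221) [[120, 34, 104], [109, 185, 105], [109, 183, 113], [109, 183, 113], [109, 185, 109], [109, 180, 99], [109, 181, 76], [108, 155, 87], [133, 16, 114]]
top (502, 289) [[120, 23, 111], [109, 180, 95], [109, 185, 106], [109, 182, 112], [109, 181, 114], [109, 188, 106], [109, 182, 94], [109, 176, 71], [116, 36, 119]]
```

View pics/rect_top.png

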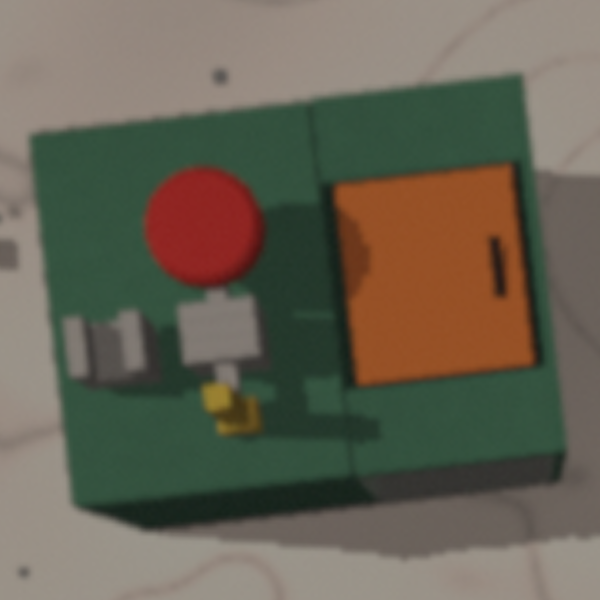

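View pics/rect_scene.png

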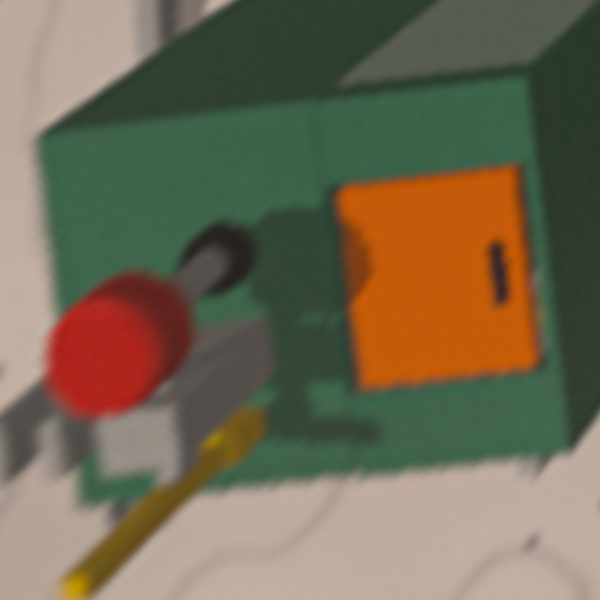

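Rectified views: in the top view the deck corners are at about (30,134), (522,76), (565,455) and (75,507), which gives 248 x 188 mm and matches the given size. The flap agrees in both cameras. The machine pose is about (0.604, 0.129, 0.116 rad). I'll turn the tool to the machine frame (tool x = machine +y, tool y = machine +x) above the green capsule.

Request:
jog_arm:
  rows:
    - {"x": 381,"y": -249,"z": 54,"az": -80.7}
    - {"x": 381,"y": -249,"z": 54,"az": -80.7}
    - {"x": 381,"y": -249,"z": 54,"az": -80.7}
    - {"x": 381,"y": -249,"z": 54,"az": -80.7}
    - {"x": 381,"y": -249,"z": 54,"az": -80.7}
    - {"x": 381,"y": -249,"z": 54,"az": -80.7}
    - {"x": 381,"y": -249,"z": 54,"az": -80.7}
    - {"x": 381,"y": -249,"z": 54,"az": -80.7}
    - {"x": 381,"y": -249,"z": 54,"az": -80.7}
    - {"x": 381,"y": -249,"z": 54,"az": -80.7}
  claw: 0.55
  force: 15

```text
invalid input at $.rows[0]: expected keys x, y, z, ax, ay, az
```

```bash
sed -i "s/'blue':(105,125,140,60)/'blue':(105,120,90,50)/" h.py; cat >> h.py <<'E'
V=(.604,.129,.116)
from scipy.spatial.transform import Rotation as Ro
def to(*pts):
    o=bot.get_obs(); R=Ro.from_quat(o['orientation']); p=o['position']
    x=R.as_matrix()[:,0]; print('t',round(o['clock'],2),'pos',np.round(p,4),'yaw',round(np.degrees(np.arctan2(x[1],x[0])),2),'F',np.round(o['force'],1),'open',round(o['opening'],4),'grip',round(o['grip_force'],1))
    for q in pts: print('  shift',np.round(R.inv().apply(np.array(q)-p)*1e3,1),np.round(q,4))
E
python3 - <<'E'
from h import *
for r in caps(): print(*r)
to((.4488,-.1837,.004),(.4488,-.1837,.26),W(V,(0,-.065,.26)),W(V,(0,-.065,.113)))
print(Ro.from_quat(bot.get_obs()['orientation']).as_matrix().round(3))
E
```

```text
blue [ 0.6378 -0.2954] 2 0.3 184
blue [ 0.4818 -0.3839] 2 0.3 203
green [ 0.4488 -0.1836] 2 1.1 164
copper [ 0.6437 -0.2033] 2 0.4 169
copper [ 0.5479 -0.2933] 2 0.3 181
brass [ 0.5222 -0.1906] 2 0.3 178
brass [ 0.4385 -0.2994] 2 0.3 197
t 2.0 pos [ 0.1508 -0.5289  0.2055] yaw 15.92 F [-0.8 -1.2  0.2] open 0.0939 grip 0.0
  shift [ 381.2 -250.3  201.5] [ 0.4488 -0.1837  0.004 ]
  shift [ 381.2 -250.3  -54.5] [ 0.4488 -0.1837  0.26  ]
  shift [ 605.8 -444.3  -54.5] [0.6115 0.0644 0.26  ]
  shift [ 605.8 -444.3   92.5] [0.6115 0.0644 0.113 ]
[[ 0.962  0.274  0.   ]
 [ 0.274 -0.962 -0.   ]
 [ 0.     0.    -1.   ]]
```

Request:
jog_arm:
  rows:
    - {"x": 381,"y": -250,"z": 55,"ax": 0,"ay": 0,"az": -80.7}
    - {"x": 381,"y": -250,"z": 55,"ax": 0,"ay": 0,"az": -80.7}
    - {"x": 381,"y": -250,"z": 55,"ax": 0,"ay": 0,"az": -80.7}
    - {"x": 381,"y": -250,"z": 55,"ax": 0,"ay": 0,"az": -80.7}
    - {"x": 381,"y": -250,"z": 55,"ax": 0,"ay": 0,"az": -80.7}
    - {"x": 381,"y": -250,"z": 55,"ax": 0,"ay": 0,"az": -80.7}
    - {"x": 381,"y": -250,"z": 55,"ax": 0,"ay": 0,"az": -80.7}
    - {"x": 381,"y": -250,"z": 55,"ax": 0,"ay": 0,"az": -80.7}
    - {"x": 381,"y": -250,"z": 55,"ax": 0,"ay": 0,"az": -80.7}
    - {"x": 381,"y": -250,"z": 55,"ax": 0,"ay": 0,"az": -80.7}
    - {"x": 381,"y": -250,"z": 55,"ax": 0,"ay": 0,"az": -80.7}
  claw: 0.55
  force: 15

```text
clock: 3.38
position: [0.4481, -0.1852, 0.1508]
orientation: [0.666, 0.746, -0.0, 0.0]
force: [-0.8, 0.2, 0.7]
opening: 0.052
grip_force: 0.0
```

```bash
python3 - <<'E'
from h import *
to((.4488,-.1837,.004),(.4488,-.1837,.26),W(V,(0,-.065,.26)),W(V,(0,-.065,.113)))
E
```

```text
t 3.38 pos [ 0.4481 -0.1852  0.1508] yaw 96.46 F [-0.8  0.2  0.7] open 0.052 grip 0.0
  shift [  1.5   0.8 146.8] [ 0.4488 -0.1837  0.004 ]
  shift [   1.3    0.9 -109.2] [ 0.4488 -0.1837  0.26  ]
  shift [ 229.6  190.5 -109.3] [0.6115 0.0644 0.26  ]
  shift [229.7 190.4  37.7] [0.6115 0.0644 0.113 ]
```

Request:
jog_arm:
  rows:
    - {"x": 2,"y": 1,"z": 60,"ax": 0,"ay": 0,"az": 0}
    - {"x": 2,"y": 1,"z": 110,"ax": 0,"ay": 0,"az": 0}
    - {"x": 2,"y": 1,"z": 147,"ax": 0,"ay": 0,"az": 0}
    - {"x": 2,"y": 1,"z": 147,"ax": 0,"ay": 0,"az": 0}

```text
clock: 3.88
position: [0.4485, -0.1829, 0.0025]
orientation: [0.666, 0.746, -0.0, -0.001]
force: [-0.2, 0.0, 0.5]
opening: 0.052
grip_force: 0.0
```

Request:
jog_arm:
  rows:
    - {"x": 0,"y": 0,"z": 0,"ax": 0,"ay": 0,"az": 0}
    - {"x": 0,"y": 0,"z": 0,"ax": 0,"ay": 0,"az": 0}
    - {"x": 0,"y": 0,"z": 0,"ax": 0,"ay": 0,"az": 0}
    - {"x": 0,"y": 0,"z": -60,"ax": 0,"ay": 0,"az": 0}
    - {"x": 0,"y": 0,"z": -120,"ax": 0,"ay": 0,"az": 0}
  claw: 0.1
  force: 15

```text
clock: 4.5
position: [0.4487, -0.1815, 0.1242]
orientation: [0.665, 0.747, -0.0, -0.001]
force: [1.2, -1.1, -0.1]
opening: 0.0297
grip_force: 15.0
```

```bash
python3 - <<'E'
from h import *
to(W(V,(0,-.065,.21)),W(V,(0,-.065,.113)))
for r in caps(("top","scene")): print(*r)
E
```

```text
t 4.5 pos [ 0.4487 -0.1815  0.1242] yaw 96.61 F [ 1.2 -1.1 -0.1] open 0.0297 grip 15.0
  shift [225.7 190.  -85.9] [0.6115 0.0644 0.21  ]
  shift [225.5 190.1  11.1] [0.6115 0.0644 0.113 ]
blue [ 0.6379 -0.2954] 2 0.3 183
green [ 0.4524 -0.1978] 1 0.0 64
copper [ 0.6437 -0.2032] 2 0.4 168
brass [ 0.5217 -0.1882] 2 1.2 122
```

Request:
jog_arm:
  rows:
    - {"x": 0,"y": 0,"z": -60,"ax": 0,"ay": 0,"az": 0}
    - {"x": 20,"y": 17,"z": -86,"ax": 0,"ay": 0,"az": 0}
    - {"x": 66,"y": 55,"z": -86,"ax": 0,"ay": 0,"az": 0}
    - {"x": 113,"y": 94,"z": -86,"ax": 0,"ay": 0,"az": 0}
    - {"x": 160,"y": 134,"z": -86,"ax": 0,"ay": 0,"az": 0}
    - {"x": 205,"y": 172,"z": -86,"ax": 0,"ay": 0,"az": 0}
    - {"x": 226,"y": 190,"z": -86,"ax": 0,"ay": 0,"az": 0}
    - {"x": 226,"y": 190,"z": -86,"ax": 0,"ay": 0,"az": 0}
    - {"x": 226,"y": 190,"z": -86,"ax": 0,"ay": 0,"az": 0}

```text
clock: 5.72
position: [0.6116, 0.0638, 0.2089]
orientation: [0.665, 0.747, -0.001, -0.0]
force: [-0.6, 0.7, -0.4]
opening: 0.0294
grip_force: 15.0
```

Request:
jog_arm:
  rows:
    - {"x": 0,"y": 0,"z": 20,"ax": 0,"ay": 0,"az": 0}
    - {"x": 0,"y": 0,"z": 40,"ax": 0,"ay": 0,"az": 0}
    - {"x": 0,"y": 0,"z": 60,"ax": 0,"ay": 0,"az": 0}
    - {"x": 0,"y": 0,"z": 80,"ax": 0,"ay": 0,"az": 0}
    - {"x": 0,"y": 0,"z": 97,"ax": 0,"ay": 0,"az": 0}
    - {"x": 0,"y": 0,"z": 97,"ax": 0,"ay": 0,"az": 0}

```text
clock: 6.48
position: [0.6108, 0.0632, 0.1108]
orientation: [0.666, 0.746, -0.001, -0.001]
force: [0.4, -1.2, -0.3]
opening: 0.0299
grip_force: 15.2
```

```bash
python3 - <<'E'
from h import *
to(W(V,(0,-.065,.113)))
E
```

```text
t 6.47 pos [0.6108 0.0632 0.1108] yaw 96.53 F [ 0.4 -1.2 -0.3] open 0.0299 grip 15.2
  shift [ 1.1  0.9 -2.2] [0.6115 0.0644 0.113 ]
```

Request:
jog_arm:
  rows:
    - {"x": 0,"y": 0,"z": 0,"ax": 0,"ay": 0,"az": 0}
    - {"x": 0,"y": 0,"z": 0,"ax": 0,"ay": 0,"az": 0}
    - {"x": 0,"y": 0,"z": 0,"ax": 0,"ay": 0,"az": 0}
    - {"x": 0,"y": 0,"z": -50,"ax": 0,"ay": 0,"az": 0}
    - {"x": 0,"y": 0,"z": -100,"ax": 0,"ay": 0,"az": 0}
    - {"x": -40,"y": 0,"z": -100,"ax": 0,"ay": 0,"az": 0}
    - {"x": -100,"y": 0,"z": -100,"ax": 0,"ay": 0,"az": 0}
    - {"x": -160,"y": 0,"z": -100,"ax": 0,"ay": 0,"az": 0}
    - {"x": -220,"y": 0,"z": -100,"ax": 0,"ay": 0,"az": 0}
    - {"x": -244,"y": 0,"z": -100,"ax": 0,"ay": 0,"az": 0}
  claw: 0.55

```text
clock: 7.72
position: [0.6401, -0.1808, 0.2121]
orientation: [0.666, 0.746, -0.0, -0.0]
force: [0.5, 0.3, -0.9]
opening: 0.0519
grip_force: 0.0
```

```bash
python3 - <<'E'
from h import *
for r in caps(): print(*r)
to(*[(x,y,.003) for x,y in((.6437,-.2033),(.5222,-.1906),(.5479,-.2933))])
a=bot.camera('top'); b=bot.camera('scene')
cv2.imwrite('pics/c2.png',np.hstack([cv2.resize(a[150:310,180:340],(400,400)),cv2.resize(b[170:330,290:450],(400,400))])[:,:,::-1])
E
```

```text
blue [ 0.4802 -0.3855] 2 1.0 140
t 7.83 pos [ 0.6401 -0.1799  0.2119] yaw 96.44 F [ 0.2  0.8 -0.1] open 0.0519 grip 0.0
  shift [-23.8   1.  208.9] [ 0.6437 -0.2033  0.003 ]
  shift [   2.4 -118.3  208.9] [ 0.5222 -0.1906  0.003 ]
  shift [-102.5 -104.3  208.9] [ 0.5479 -0.2933  0.003 ]
```

View pics/c2.png

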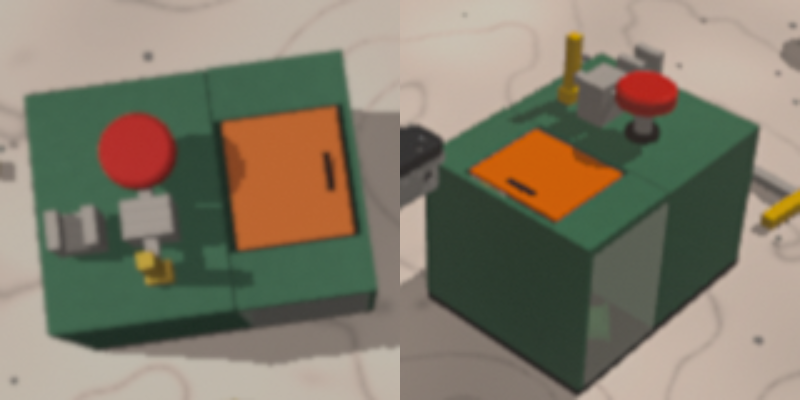

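Capsule 1 is in: it shows as a green tint through the clear front at (600,320), and the flap is shut. Next is the far copper one.

Request:
jog_arm:
  rows:
    - {"x": -24,"y": 1,"z": 60,"ax": 0,"ay": 0,"az": 0}
    - {"x": -24,"y": 1,"z": 120,"ax": 0,"ay": 0,"az": 0}
    - {"x": -24,"y": 1,"z": 165,"ax": 0,"ay": 0,"az": 0}
    - {"x": -24,"y": 1,"z": 190,"ax": 0,"ay": 0,"az": 0}
    - {"x": -24,"y": 1,"z": 208,"ax": 0,"ay": 0,"az": 0}
    - {"x": -24,"y": 1,"z": 208,"ax": 0,"ay": 0,"az": 0}

```text
clock: 8.68
position: [0.6435, -0.1997, 0.0034]
orientation: [0.664, 0.747, -0.0, -0.001]
force: [-0.3, 0.8, -0.9]
opening: 0.0515
grip_force: 0.0
```

Request:
jog_arm:
  rows:
    - {"x": 0,"y": 0,"z": 0,"ax": 0,"ay": 0,"az": 0}
    - {"x": 0,"y": 0,"z": 0,"ax": 0,"ay": 0,"az": 0}
    - {"x": 0,"y": 0,"z": 0,"ax": 0,"ay": 0,"az": 0}
    - {"x": 0,"y": 0,"z": -60,"ax": 0,"ay": 0,"az": 0}
    - {"x": 0,"y": 0,"z": -120,"ax": 0,"ay": 0,"az": 0}
    - {"x": 0,"y": 0,"z": -180,"ax": 0,"ay": 0,"az": 0}
    - {"x": 0,"y": 0,"z": -208,"ax": 0,"ay": 0,"az": 0}
    - {"x": 0,"y": 0,"z": -208,"ax": 0,"ay": 0,"az": 0}
  claw: 0.1
  force: 15

```text
clock: 9.68
position: [0.6454, -0.2024, 0.2168]
orientation: [0.665, 0.747, 0.001, 0.004]
force: [-0.0, 0.8, -0.5]
opening: 0.0296
grip_force: 15.0
```

```bash
python3 - <<'E'
from h import *
to(W(V,(0,-.065,.21)))
E
```

```text
t 9.68 pos [ 0.6454 -0.2024  0.2168] yaw 96.6 F [-0.   0.8 -0.5] open 0.0296 grip 15.0
  shift [269.   -3.    5.8] [0.6115 0.0644 0.21  ]
```

Request:
jog_arm:
  rows:
    - {"x": 60,"y": -3,"z": 3,"ax": 0,"ay": 0,"az": 0}
    - {"x": 120,"y": -3,"z": 3,"ax": 0,"ay": 0,"az": 0}
    - {"x": 180,"y": -3,"z": 3,"ax": 0,"ay": 0,"az": 0}
    - {"x": 235,"y": -3,"z": 3,"ax": 0,"ay": 0,"az": 0}
    - {"x": 268,"y": -3,"z": 3,"ax": 0,"ay": 0,"az": 0}
    - {"x": 268,"y": -3,"z": 3,"ax": 0,"ay": 0,"az": 0}
    - {"x": 268,"y": -3,"z": 3,"ax": 0,"ay": 0,"az": 0}

```text
clock: 10.55
position: [0.6096, 0.0634, 0.2076]
orientation: [0.665, 0.747, -0.001, -0.001]
force: [-0.5, 0.4, 0.3]
opening: 0.0294
grip_force: 15.0
```

Request:
jog_arm:
  rows:
    - {"x": 0,"y": 0,"z": 20,"ax": 0,"ay": 0,"az": 0}
    - {"x": 0,"y": 0,"z": 40,"ax": 0,"ay": 0,"az": 0}
    - {"x": 0,"y": 0,"z": 60,"ax": 0,"ay": 0,"az": 0}
    - {"x": 0,"y": 0,"z": 80,"ax": 0,"ay": 0,"az": 0}
    - {"x": 0,"y": 0,"z": 97,"ax": 0,"ay": 0,"az": 0}
    - {"x": 0,"y": 0,"z": 97,"ax": 0,"ay": 0,"az": 0}

```text
clock: 11.3
position: [0.609, 0.0628, 0.11]
orientation: [0.666, 0.746, -0.002, -0.001]
force: [-0.4, -1.5, -0.8]
opening: 0.0296
grip_force: 15.0
```

```bash
python3 - <<'E'
from h import *
to(W(V,(0,-.065,.113)),(.5222,-.1906,.25),(.5479,-.2933,.25))
for r in caps(): print(*r)
E
```

```text
t 11.3 pos [0.609  0.0628 0.11  ] yaw 96.52 F [-0.4 -1.5 -0.8] open 0.0296 grip 15.0
  shift [ 1.3  2.7 -3. ] [0.6115 0.0644 0.113 ]
  shift [-241.9 -115.6 -139.4] [ 0.5222 -0.1906  0.25  ]
  shift [-346.9 -101.7 -139.4] [ 0.5479 -0.2933  0.25  ]
blue [ 0.6376 -0.2954] 2 0.4 184
blue [ 0.4819 -0.3843] 2 0.3 192
copper [ 0.5482 -0.2939] 2 0.3 167
brass [ 0.5223 -0.1913] 2 0.3 159
brass [ 0.4385 -0.3008] 2 0.3 161
```

Request:
jog_arm:
  rows:
    - {"x": 0,"y": 0,"z": 0,"ax": 0,"ay": 0,"az": 0}
    - {"x": 0,"y": 0,"z": 0,"ax": 0,"ay": 0,"az": 0}
    - {"x": 0,"y": 0,"z": 0,"ax": 0,"ay": 0,"az": 0}
    - {"x": 0,"y": 0,"z": -50,"ax": 0,"ay": 0,"az": 0}
    - {"x": 0,"y": 0,"z": -100,"ax": 0,"ay": 0,"az": 0}
    - {"x": -50,"y": -24,"z": -100,"ax": 0,"ay": 0,"az": 0}
    - {"x": -105,"y": -50,"z": -100,"ax": 0,"ay": 0,"az": 0}
    - {"x": -160,"y": -76,"z": -100,"ax": 0,"ay": 0,"az": 0}
    - {"x": -215,"y": -103,"z": -100,"ax": 0,"ay": 0,"az": 0}
    - {"x": -243,"y": -116,"z": -100,"ax": 0,"ay": 0,"az": 0}
    - {"x": -243,"y": -116,"z": -100,"ax": 0,"ay": 0,"az": 0}
  claw: 0.55

```text
clock: 12.78
position: [0.5222, -0.1921, 0.2125]
orientation: [0.666, 0.746, 0.0, -0.0]
force: [0.0, 0.8, -0.1]
opening: 0.0518
grip_force: 0.0
```

Request:
jog_arm:
  rows:
    - {"x": 0,"y": 0,"z": 60,"ax": 0,"ay": 0,"az": 0}
    - {"x": 0,"y": 0,"z": 120,"ax": 0,"ay": 0,"az": 0}
    - {"x": 0,"y": 0,"z": 170,"ax": 0,"ay": 0,"az": 0}
    - {"x": 0,"y": 0,"z": 195,"ax": 0,"ay": 0,"az": 0}
    - {"x": 0,"y": 0,"z": 206,"ax": 0,"ay": 0,"az": 0}
    - {"x": 0,"y": 0,"z": 206,"ax": 0,"ay": 0,"az": 0}

```text
clock: 13.52
position: [0.5232, -0.1896, 0.0064]
orientation: [0.665, 0.747, 0.0, -0.0]
force: [0.6, -0.3, 0.4]
opening: 0.0519
grip_force: 0.0
```

Request:
jog_arm:
  rows:
    - {"x": 0,"y": 0,"z": 0,"ax": 0,"ay": 0,"az": 0}
    - {"x": 0,"y": 0,"z": 0,"ax": 0,"ay": 0,"az": 0}
    - {"x": 0,"y": 0,"z": 0,"ax": 0,"ay": 0,"az": 0}
    - {"x": 0,"y": 0,"z": -60,"ax": 0,"ay": 0,"az": 0}
    - {"x": 0,"y": 0,"z": -120,"ax": 0,"ay": 0,"az": 0}
    - {"x": 0,"y": 0,"z": -180,"ax": 0,"ay": 0,"az": 0}
    - {"x": 0,"y": 0,"z": -208,"ax": 0,"ay": 0,"az": 0}
    - {"x": 0,"y": 0,"z": -208,"ax": 0,"ay": 0,"az": 0}
  claw: 0.1
  force: 15

```text
clock: 14.52
position: [0.5243, -0.1913, 0.218]
orientation: [0.665, 0.747, 0.001, 0.003]
force: [-1.0, -0.2, -1.1]
opening: 0.0298
grip_force: 15.0
```

```bash
python3 - <<'E'
from h import *
to(W(V,(0,-.065,.21)))
E
```

```text
t 14.53 pos [ 0.5243 -0.1913  0.218 ] yaw 96.6 F [-1.  -0.2 -1.1] open 0.0298 grip 15.0
  shift [244.  116.1   7.7] [0.6115 0.0644 0.21  ]
```

Request:
jog_arm:
  rows:
    - {"x": 55,"y": 27,"z": 2,"ax": 0,"ay": 0,"az": 0}
    - {"x": 110,"y": 53,"z": 2,"ax": 0,"ay": 0,"az": 0}
    - {"x": 165,"y": 80,"z": 2,"ax": 0,"ay": 0,"az": 0}
    - {"x": 220,"y": 106,"z": 2,"ax": 0,"ay": 0,"az": 0}
    - {"x": 244,"y": 118,"z": 2,"ax": 0,"ay": 0,"az": 0}
    - {"x": 244,"y": 118,"z": 2,"ax": 0,"ay": 0,"az": 0}
    - {"x": 244,"y": 118,"z": 2,"ax": 0,"ay": 0,"az": 0}

```text
clock: 15.4
position: [0.6112, 0.0646, 0.2106]
orientation: [0.665, 0.747, -0.001, -0.001]
force: [0.4, -1.0, -0.3]
opening: 0.0291
grip_force: 15.0
```

Request:
jog_arm:
  rows:
    - {"x": 0,"y": 0,"z": 20,"ax": 0,"ay": 0,"az": 0}
    - {"x": 0,"y": 0,"z": 40,"ax": 0,"ay": 0,"az": 0}
    - {"x": 0,"y": 0,"z": 60,"ax": 0,"ay": 0,"az": 0}
    - {"x": 0,"y": 0,"z": 80,"ax": 0,"ay": 0,"az": 0}
    - {"x": 0,"y": 0,"z": 97,"ax": 0,"ay": 0,"az": 0}
    - {"x": 0,"y": 0,"z": 97,"ax": 0,"ay": 0,"az": 0}

```text
clock: 16.15
position: [0.6106, 0.0641, 0.1133]
orientation: [0.666, 0.746, -0.002, -0.001]
force: [-0.7, -0.9, -0.6]
opening: 0.0291
grip_force: 15.0
```

```bash
python3 - <<'E'
from h import *
C=caps()
for r in C: print(*r)
to(W(V,(0,-.065,.113)),*[(*r[1],.213) for r in C])
E
```

```text
blue [ 0.6376 -0.2954] 2 0.4 183
blue [ 0.4819 -0.3843] 2 0.3 194
copper [ 0.5481 -0.294 ] 2 0.3 169
brass [ 0.4386 -0.3008] 2 0.2 161
t 16.25 pos [0.6119 0.0646 0.1155] yaw 96.56 F [ 0.7 -1.  -0.1] open 0.0292 grip 15.0
  shift [-0.2 -0.3  2.5] [0.6115 0.0644 0.113 ]
  shift [-360.7  -15.6  -97.3] [ 0.6376 -0.2954  0.213 ]
  shift [-431.2 -180.5  -97.2] [ 0.4819 -0.3843  0.213 ]
  shift [-349.  -104.4  -97.2] [ 0.5481 -0.294   0.213 ]
  shift [-343.3 -213.9  -97.2] [ 0.4386 -0.3008  0.213 ]
```

Request:
jog_arm:
  rows:
    - {"x": 0,"y": 0,"z": 2,"ax": 0,"ay": 0,"az": 0}
    - {"x": 0,"y": 0,"z": 2,"ax": 0,"ay": 0,"az": 0}
    - {"x": 0,"y": 0,"z": 2,"ax": 0,"ay": 0,"az": 0}
    - {"x": 0,"y": 0,"z": -50,"ax": 0,"ay": 0,"az": 0}
    - {"x": 0,"y": 0,"z": -98,"ax": 0,"ay": 0,"az": 0}
    - {"x": -60,"y": -3,"z": -98,"ax": 0,"ay": 0,"az": 0}
    - {"x": -120,"y": -5,"z": -98,"ax": 0,"ay": 0,"az": 0}
    - {"x": -180,"y": -8,"z": -98,"ax": 0,"ay": 0,"az": 0}
    - {"x": -240,"y": -10,"z": -98,"ax": 0,"ay": 0,"az": 0}
    - {"x": -300,"y": -13,"z": -98,"ax": 0,"ay": 0,"az": 0}
    - {"x": -361,"y": -15.5,"z": -98,"ax": 0,"ay": 0,"az": 0}
    - {"x": -361,"y": -15.5,"z": -98,"ax": 0,"ay": 0,"az": 0}
  claw: 0.55

```text
clock: 17.75
position: [0.6372, -0.2993, 0.2114]
orientation: [0.667, 0.745, -0.001, -0.001]
force: [-0.1, 0.0, -0.0]
opening: 0.0517
grip_force: 0.0
```

Request:
jog_arm:
  rows:
    - {"x": 0,"y": 0,"z": 60,"ax": 0,"ay": 0,"az": 0}
    - {"x": 0,"y": 0,"z": 120,"ax": 0,"ay": 0,"az": 0}
    - {"x": 0,"y": 0,"z": 170,"ax": 0,"ay": 0,"az": 0}
    - {"x": 0,"y": 0,"z": 195,"ax": 0,"ay": 0,"az": 0}
    - {"x": 0,"y": 0,"z": 207,"ax": 0,"ay": 0,"az": 0}
    - {"x": 0,"y": 0,"z": 207,"ax": 0,"ay": 0,"az": 0}

```text
clock: 18.5
position: [0.6383, -0.2939, 0.0064]
orientation: [0.665, 0.747, 0.0, -0.0]
force: [0.9, 0.6, 1.2]
opening: 0.0518
grip_force: 0.0
```

Request:
jog_arm:
  rows:
    - {"x": 0,"y": 0,"z": 0,"ax": 0,"ay": 0,"az": 0}
    - {"x": 0,"y": 0,"z": 0,"ax": 0,"ay": 0,"az": 0}
    - {"x": 0,"y": 0,"z": 0,"ax": 0,"ay": 0,"az": 0}
    - {"x": 0,"y": 0,"z": -60,"ax": 0,"ay": 0,"az": 0}
    - {"x": 0,"y": 0,"z": -120,"ax": 0,"ay": 0,"az": 0}
    - {"x": 0,"y": 0,"z": -180,"ax": 0,"ay": 0,"az": 0}
    - {"x": 0,"y": 0,"z": -207,"ax": 0,"ay": 0,"az": 0}
    - {"x": 0,"y": 0,"z": -207,"ax": 0,"ay": 0,"az": 0}
    - {"x": 0,"y": 0,"z": -207,"ax": 0,"ay": 0,"az": 0}
  claw: 0.1
  force: 15

```text
clock: 19.62
position: [0.6376, -0.2946, 0.2112]
orientation: [0.665, 0.747, -0.0, -0.002]
force: [0.4, -0.4, -0.0]
opening: 0.0292
grip_force: 15.0
```

```bash
python3 - <<'E'
from h import *
to(W(V,(0,-.065,.21)))
E
```

```text
t 19.62 pos [ 0.6376 -0.2946  0.2112] yaw 96.61 F [ 0.4 -0.4 -0. ] open 0.0292 grip 15.0
  shift [359.7  15.5   1.8] [0.6115 0.0644 0.21  ]
```

Request:
jog_arm:
  rows:
    - {"x": 60,"y": 3,"z": 1,"ax": 0,"ay": 0,"az": 0}
    - {"x": 120,"y": 5,"z": 1,"ax": 0,"ay": 0,"az": 0}
    - {"x": 180,"y": 8,"z": 1,"ax": 0,"ay": 0,"az": 0}
    - {"x": 240,"y": 10,"z": 1,"ax": 0,"ay": 0,"az": 0}
    - {"x": 300,"y": 13,"z": 1,"ax": 0,"ay": 0,"az": 0}
    - {"x": 345,"y": 15,"z": 1,"ax": 0,"ay": 0,"az": 0}
    - {"x": 361,"y": 15.5,"z": 1,"ax": 0,"ay": 0,"az": 0}
    - {"x": 361,"y": 15.5,"z": 1,"ax": 0,"ay": 0,"az": 0}
    - {"x": 361,"y": 15.5,"z": 1,"ax": 0,"ay": 0,"az": 0}

```text
clock: 20.75
position: [0.612, 0.0638, 0.2115]
orientation: [0.666, 0.746, -0.001, -0.0]
force: [-0.6, -0.4, -0.0]
opening: 0.0292
grip_force: 15.0
```

Request:
jog_arm:
  rows:
    - {"x": 0,"y": 0,"z": 20,"ax": 0,"ay": 0,"az": 0}
    - {"x": 0,"y": 0,"z": 40,"ax": 0,"ay": 0,"az": 0}
    - {"x": 0,"y": 0,"z": 60,"ax": 0,"ay": 0,"az": 0}
    - {"x": 0,"y": 0,"z": 80,"ax": 0,"ay": 0,"az": 0}
    - {"x": 0,"y": 0,"z": 98,"ax": 0,"ay": 0,"az": 0}
    - {"x": 0,"y": 0,"z": 98,"ax": 0,"ay": 0,"az": 0}

```text
clock: 21.5
position: [0.6109, 0.064, 0.1122]
orientation: [0.666, 0.746, -0.002, -0.001]
force: [-0.1, -1.4, 0.4]
opening: 0.0293
grip_force: 15.0
```

```bash
python3 - <<'E'
from h import *
C=caps()
for r in C: print(*r)
to(W(V,(0,-.065,.113)),*[(*r[1],.213) for r in C])
E
```

```text
blue [ 0.4819 -0.3843] 2 0.3 194
copper [ 0.5481 -0.294 ] 2 0.3 169
brass [ 0.4386 -0.3007] 2 0.2 163
t 21.6 pos [0.6121 0.0646 0.1145] yaw 96.56 F [ 0.1 -1.  -0.3] open 0.0291 grip 15.0
  shift [-0.1 -0.5  1.5] [0.6115 0.0644 0.113 ]
  shift [-431.1 -180.6  -98.2] [ 0.4819 -0.3843  0.213 ]
  shift [-349.  -104.5  -98.2] [ 0.5481 -0.294   0.213 ]
  shift [-343.1 -214.1  -98.2] [ 0.4386 -0.3007  0.213 ]
```

Request:
jog_arm:
  rows:
    - {"x": 0,"y": 0,"z": 1,"ax": 0,"ay": 0,"az": 0}
    - {"x": 0,"y": 0,"z": 1,"ax": 0,"ay": 0,"az": 0}
    - {"x": 0,"y": 0,"z": 1,"ax": 0,"ay": 0,"az": 0}
    - {"x": 0,"y": 0,"z": -50,"ax": 0,"ay": 0,"az": 0}
    - {"x": 0,"y": 0,"z": -98,"ax": 0,"ay": 0,"az": 0}
    - {"x": -58,"y": -17,"z": -98,"ax": 0,"ay": 0,"az": 0}
    - {"x": -116,"y": -35,"z": -98,"ax": 0,"ay": 0,"az": 0}
    - {"x": -174,"y": -52,"z": -98,"ax": 0,"ay": 0,"az": 0}
    - {"x": -232,"y": -70,"z": -98,"ax": 0,"ay": 0,"az": 0}
    - {"x": -291,"y": -87,"z": -98,"ax": 0,"ay": 0,"az": 0}
    - {"x": -349,"y": -104.5,"z": -98,"ax": 0,"ay": 0,"az": 0}
    - {"x": -349,"y": -104.5,"z": -98,"ax": 0,"ay": 0,"az": 0}
  claw: 0.55

```text
clock: 23.1
position: [0.547, -0.297, 0.2117]
orientation: [0.667, 0.745, -0.0, -0.0]
force: [1.1, 0.4, -1.8]
opening: 0.0516
grip_force: 0.0
```

Request:
jog_arm:
  rows:
    - {"x": 0,"y": 0,"z": 60,"ax": 0,"ay": 0,"az": 0}
    - {"x": 0,"y": 0,"z": 120,"ax": 0,"ay": 0,"az": 0}
    - {"x": 0,"y": 0,"z": 170,"ax": 0,"ay": 0,"az": 0}
    - {"x": 0,"y": 0,"z": 195,"ax": 0,"ay": 0,"az": 0}
    - {"x": 0,"y": 0,"z": 207,"ax": 0,"ay": 0,"az": 0}
    - {"x": 0,"y": 0,"z": 207,"ax": 0,"ay": 0,"az": 0}

```text
clock: 23.85
position: [0.5486, -0.2923, 0.0054]
orientation: [0.665, 0.747, 0.0, -0.0]
force: [-0.8, -0.5, 0.7]
opening: 0.0518
grip_force: 0.0
```

Request:
jog_arm:
  rows:
    - {"x": 0,"y": 0,"z": 0,"ax": 0,"ay": 0,"az": 0}
    - {"x": 0,"y": 0,"z": 0,"ax": 0,"ay": 0,"az": 0}
    - {"x": 0,"y": 0,"z": 0,"ax": 0,"ay": 0,"az": 0}
    - {"x": 0,"y": 0,"z": -60,"ax": 0,"ay": 0,"az": 0}
    - {"x": 0,"y": 0,"z": -120,"ax": 0,"ay": 0,"az": 0}
    - {"x": 0,"y": 0,"z": -180,"ax": 0,"ay": 0,"az": 0}
    - {"x": 0,"y": 0,"z": -207,"ax": 0,"ay": 0,"az": 0}
    - {"x": 0,"y": 0,"z": -207,"ax": 0,"ay": 0,"az": 0}
    - {"x": 0,"y": 0,"z": -207,"ax": 0,"ay": 0,"az": 0}
  claw: 0.1
  force: 15

```text
clock: 24.98
position: [0.5477, -0.2929, 0.2105]
orientation: [0.665, 0.747, -0.0, -0.001]
force: [-0.0, 0.5, -0.4]
opening: 0.0292
grip_force: 15.0
```

```bash
python3 - <<'E'
from h import *
to(W(V,(0,-.065,.21)))
E
```

```text
t 24.98 pos [ 0.5477 -0.2929  0.2105] yaw 96.61 F [-0.   0.5 -0.4] open 0.0292 grip 15.0
  shift [347.6 104.5   0.9] [0.6115 0.0644 0.21  ]
```

Request:
jog_arm:
  rows:
    - {"x": 58,"y": 17,"z": 0,"ax": 0,"ay": 0,"az": 0}
    - {"x": 116,"y": 35,"z": 0,"ax": 0,"ay": 0,"az": 0}
    - {"x": 174,"y": 52,"z": 0,"ax": 0,"ay": 0,"az": 0}
    - {"x": 232,"y": 70,"z": 0,"ax": 0,"ay": 0,"az": 0}
    - {"x": 291,"y": 87,"z": 0,"ax": 0,"ay": 0,"az": 0}
    - {"x": 335,"y": 100,"z": 0,"ax": 0,"ay": 0,"az": 0}
    - {"x": 349,"y": 104.5,"z": 0,"ax": 0,"ay": 0,"az": 0}
    - {"x": 349,"y": 104.5,"z": 0,"ax": 0,"ay": 0,"az": 0}
    - {"x": 349,"y": 104.5,"z": 0,"ax": 0,"ay": 0,"az": 0}

```text
clock: 26.1
position: [0.6117, 0.0638, 0.2116]
orientation: [0.666, 0.746, -0.001, -0.0]
force: [-1.2, -0.1, 0.2]
opening: 0.0291
grip_force: 15.0
```

Request:
jog_arm:
  rows:
    - {"x": 0,"y": 0,"z": 20,"ax": 0,"ay": 0,"az": 0}
    - {"x": 0,"y": 0,"z": 40,"ax": 0,"ay": 0,"az": 0}
    - {"x": 0,"y": 0,"z": 60,"ax": 0,"ay": 0,"az": 0}
    - {"x": 0,"y": 0,"z": 80,"ax": 0,"ay": 0,"az": 0}
    - {"x": 0,"y": 0,"z": 99,"ax": 0,"ay": 0,"az": 0}
    - {"x": 0,"y": 0,"z": 99,"ax": 0,"ay": 0,"az": 0}

```text
clock: 26.85
position: [0.6107, 0.064, 0.1112]
orientation: [0.666, 0.746, -0.002, -0.001]
force: [-0.0, -0.8, -1.0]
opening: 0.0293
grip_force: 15.0
```

```bash
python3 - <<'E'
from h import *
C=caps()
for r in C: print(*r)
to(W(V,(0,-.065,.113)),*[(*r[1],.213) for r in C])
E
```

```text
blue [ 0.4819 -0.3843] 2 0.3 192
brass [ 0.4386 -0.3009] 2 0.3 160
t 26.95 pos [0.6119 0.0646 0.1135] yaw 96.56 F [-0.3 -1.5  0.6] open 0.0291 grip 15.0
  shift [-0.1 -0.4  0.5] [0.6115 0.0644 0.113 ]
  shift [-431.1 -180.5  -99.2] [ 0.4819 -0.3843  0.213 ]
  shift [-343.3 -214.   -99.2] [ 0.4386 -0.3009  0.213 ]
```

Request:
jog_arm:
  rows:
    - {"x": 0,"y": 0,"z": 0,"ax": 0,"ay": 0,"az": 0}
    - {"x": 0,"y": 0,"z": 0,"ax": 0,"ay": 0,"az": 0}
    - {"x": 0,"y": 0,"z": 0,"ax": 0,"ay": 0,"az": 0}
    - {"x": 0,"y": 0,"z": -50,"ax": 0,"ay": 0,"az": 0}
    - {"x": 0,"y": 0,"z": -99,"ax": 0,"ay": 0,"az": 0}
    - {"x": -49,"y": -31,"z": -99,"ax": 0,"ay": 0,"az": 0}
    - {"x": -98,"y": -61,"z": -99,"ax": 0,"ay": 0,"az": 0}
    - {"x": -147,"y": -92,"z": -99,"ax": 0,"ay": 0,"az": 0}
    - {"x": -196,"y": -122,"z": -99,"ax": 0,"ay": 0,"az": 0}
    - {"x": -245,"y": -153,"z": -99,"ax": 0,"ay": 0,"az": 0}
    - {"x": -294,"y": -183,"z": -99,"ax": 0,"ay": 0,"az": 0}
    - {"x": -343,"y": -214,"z": -99,"ax": 0,"ay": 0,"az": 0}
  claw: 0.55

```text
clock: 28.45
position: [0.4382, -0.301, 0.2127]
orientation: [0.665, 0.747, 0.0, 0.0]
force: [0.4, -0.3, 0.5]
opening: 0.0518
grip_force: 0.0
```

Request:
jog_arm:
  rows:
    - {"x": 0,"y": 0,"z": 0,"ax": 0,"ay": 0,"az": 0}
    - {"x": 0,"y": 0,"z": 60,"ax": 0,"ay": 0,"az": 0}
    - {"x": 0,"y": 0,"z": 120,"ax": 0,"ay": 0,"az": 0}
    - {"x": 0,"y": 0,"z": 170,"ax": 0,"ay": 0,"az": 0}
    - {"x": 0,"y": 0,"z": 195,"ax": 0,"ay": 0,"az": 0}
    - {"x": 0,"y": 0,"z": 207,"ax": 0,"ay": 0,"az": 0}
    - {"x": 0,"y": 0,"z": 207,"ax": 0,"ay": 0,"az": 0}

```text
clock: 29.32
position: [0.4393, -0.299, 0.0053]
orientation: [0.665, 0.747, 0.0, -0.0]
force: [-0.3, -0.5, 0.6]
opening: 0.0516
grip_force: 0.0
```

Request:
jog_arm:
  rows:
    - {"x": 0,"y": 0,"z": 0,"ax": 0,"ay": 0,"az": 0}
    - {"x": 0,"y": 0,"z": 0,"ax": 0,"ay": 0,"az": 0}
    - {"x": 0,"y": 0,"z": 0,"ax": 0,"ay": 0,"az": 0}
    - {"x": 0,"y": 0,"z": -60,"ax": 0,"ay": 0,"az": 0}
    - {"x": 0,"y": 0,"z": -120,"ax": 0,"ay": 0,"az": 0}
    - {"x": 0,"y": 0,"z": -180,"ax": 0,"ay": 0,"az": 0}
    - {"x": 0,"y": 0,"z": -207,"ax": 0,"ay": 0,"az": 0}
    - {"x": 0,"y": 0,"z": -207,"ax": 0,"ay": 0,"az": 0}
    - {"x": 0,"y": 0,"z": -207,"ax": 0,"ay": 0,"az": 0}
  claw: 0.1
  force: 15

```text
clock: 30.45
position: [0.4383, -0.2995, 0.2106]
orientation: [0.665, 0.747, -0.0, -0.001]
force: [0.4, 0.7, -0.6]
opening: 0.0293
grip_force: 15.0
```

```bash
python3 - <<'E'
from h import *
to(W(V,(0,-.065,.21)))
E
```

```text
t 30.45 pos [ 0.4383 -0.2995  0.2106] yaw 96.61 F [ 0.4  0.7 -0.6] open 0.0293 grip 15.0
  shift [341.5 214.    0.9] [0.6115 0.0644 0.21  ]
```

Request:
jog_arm:
  rows:
    - {"x": 49,"y": 31,"z": 0,"ax": 0,"ay": 0,"az": 0}
    - {"x": 98,"y": 61,"z": 0,"ax": 0,"ay": 0,"az": 0}
    - {"x": 147,"y": 92,"z": 0,"ax": 0,"ay": 0,"az": 0}
    - {"x": 196,"y": 122,"z": 0,"ax": 0,"ay": 0,"az": 0}
    - {"x": 245,"y": 153,"z": 0,"ax": 0,"ay": 0,"az": 0}
    - {"x": 294,"y": 183,"z": 0,"ax": 0,"ay": 0,"az": 0}
    - {"x": 330,"y": 206,"z": 0,"ax": 0,"ay": 0,"az": 0}
    - {"x": 343,"y": 214,"z": 0,"ax": 0,"ay": 0,"az": 0}
    - {"x": 343,"y": 214,"z": 0,"ax": 0,"ay": 0,"az": 0}
    - {"x": 343,"y": 214,"z": 0,"ax": 0,"ay": 0,"az": 0}

```text
clock: 31.7
position: [0.6114, 0.064, 0.2118]
orientation: [0.666, 0.746, -0.001, -0.0]
force: [-0.5, 0.6, 0.2]
opening: 0.0296
grip_force: 15.0
```

Request:
jog_arm:
  rows:
    - {"x": 0,"y": 0,"z": 20,"ax": 0,"ay": 0,"az": 0}
    - {"x": 0,"y": 0,"z": 40,"ax": 0,"ay": 0,"az": 0}
    - {"x": 0,"y": 0,"z": 60,"ax": 0,"ay": 0,"az": 0}
    - {"x": 0,"y": 0,"z": 80,"ax": 0,"ay": 0,"az": 0}
    - {"x": 0,"y": 0,"z": 99,"ax": 0,"ay": 0,"az": 0}
    - {"x": 0,"y": 0,"z": 99,"ax": 0,"ay": 0,"az": 0}

```text
clock: 32.45
position: [0.6105, 0.0641, 0.1114]
orientation: [0.666, 0.746, -0.002, -0.001]
force: [-0.3, -1.7, -0.5]
opening: 0.0294
grip_force: 15.0
```

Request:
jog_arm:
  rows:
    - {"x": 0,"y": 0,"z": 0,"ax": 0,"ay": 0,"az": 0}
    - {"x": 0,"y": 0,"z": 0,"ax": 0,"ay": 0,"az": 0}
    - {"x": 0,"y": 0,"z": 0,"ax": 0,"ay": 0,"az": 0}
    - {"x": 0,"y": 0,"z": -50,"ax": 0,"ay": 0,"az": 0}
    - {"x": 0,"y": 0,"z": -100,"ax": 0,"ay": 0,"az": 0}
    - {"x": 0,"y": 0,"z": -150,"ax": 0,"ay": 0,"az": 0}
    - {"x": -60,"y": -20,"z": -200,"ax": 0,"ay": 0,"az": 0}
    - {"x": -100,"y": -80,"z": -200,"ax": 0,"ay": 0,"az": 0}
    - {"x": -140,"y": -130,"z": -200,"ax": 0,"ay": 0,"az": 0}
    - {"x": -160,"y": -190,"z": -200,"ax": 0,"ay": 0,"az": 0}
    - {"x": -160,"y": -190,"z": -200,"ax": 0,"ay": 0,"az": 0}
    - {"x": -160,"y": -190,"z": -200,"ax": 0,"ay": 0,"az": 0}
  claw: 0.55

```text
clock: 33.95
position: [0.4409, -0.1157, 0.3146]
orientation: [0.666, 0.746, 0.001, 0.001]
force: [0.0, 0.3, -0.1]
opening: 0.0518
grip_force: 0.0
```

```bash
python3 - <<'E'
from h import *
a=bot.camera('top'); b=bot.camera('scene')
cv2.imwrite('pics/c3.png',np.hstack([cv2.resize(a[150:310,180:340],(400,400),interpolation=3),cv2.resize(b[170:330,290:450],(400,400),interpolation=3)])[:,:,::-1])
C=caps()
for r in C: print(*r)
# pin handle: yellow pixels in top near expected, rays at handle top z=.24
for c,im in(('top',a),('scene',b)):
    h=cv2.cvtColor(im,cv2.COLOR_RGB2HSV); m=((h[...,0]>=18)&(h[...,0]<=32)&(h[...,1]>140)&(h[...,2]>60))
    u,v=proj(c,W(V,(-.062,.035,.205))); q=np.argwhere(m)[:,::-1]; q=q[np.hypot(*(q-(u,v)).T)<28]
    print(c,len(q),q.min(0),q.max(0))
    for z in(.17,.24): print('   pred',z,proj(c,W(V,(-.062,.035,z))).round(1))
    print(c,'extreme', q[q[:,1]==q[:,1].min()].mean(0), q.mean(0))
to(W(V,(-.062,.035,.30)),W(V,(-.062,.035,.215)))
E
```

```text
top 129 [234 251] [248 263]
   pred 0.17 [245.5 260.5]
   pred 0.24 [239.2 255.4]
top extreme [237.5 251. ] [241.33333333 257.05426357]
scene 142 [354 183] [362 211]
   pred 0.17 [357.1 209.2]
   pred 0.24 [358.6 183.3]
scene extreme [359. 183.] [358.18309859 197.18309859]
t 34.15 pos [ 0.4425 -0.1147  0.3132] yaw 96.7 F [-0.4 -0.4  0.2] open 0.0517 grip 0.0
  shift [258.2 126.9  13.3] [0.5384 0.1566 0.3   ]
  shift [258.2 126.9  98.3] [0.5384 0.1566 0.215 ]
```

View pics/c3.png

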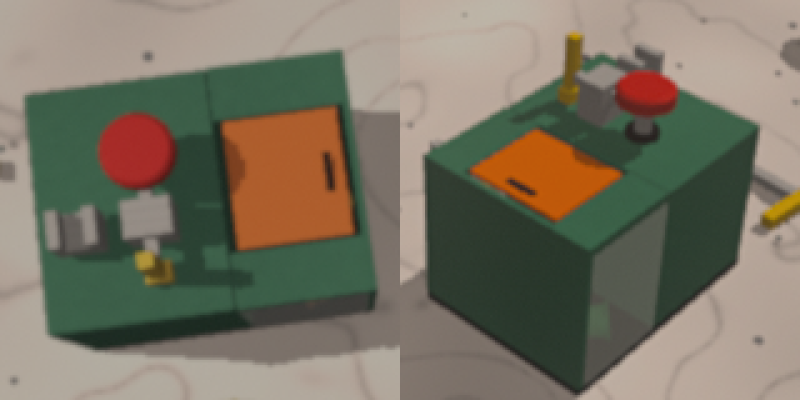

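The flap is shut, the counter capsules are gone and the pin is where predicted. I'll verify the counter again later. Now the pin: claw at about 38 mm, tips 44 mm above the deck so they stay above the bracket.

Request:
jog_arm:
  rows:
    - {"x": 55,"y": 27,"z": 0,"ax": 0,"ay": 0,"az": 0}
    - {"x": 110,"y": 54,"z": 0,"ax": 0,"ay": 0,"az": 0}
    - {"x": 165,"y": 81,"z": 0,"ax": 0,"ay": 0,"az": 0}
    - {"x": 220,"y": 108,"z": 0,"ax": 0,"ay": 0,"az": 0}
    - {"x": 258,"y": 127,"z": 0,"ax": 0,"ay": 0,"az": 0}
    - {"x": 258,"y": 127,"z": 0,"ax": 0,"ay": 0,"az": 0}
    - {"x": 258,"y": 127,"z": 30,"ax": 0,"ay": 0,"az": 0}
    - {"x": 258,"y": 127,"z": 30,"ax": 0,"ay": 0,"az": 0}
    - {"x": 258,"y": 127,"z": 30,"ax": 0,"ay": 0,"az": 0}
  claw: 0.4

```text
clock: 35.28
position: [0.5383, 0.1551, 0.2842]
orientation: [0.665, 0.747, 0.0, 0.0]
force: [-0.2, -0.3, -1.1]
opening: 0.0376
grip_force: 0.0
```

```bash
python3 - <<'E'
from h import *
to(W(V,(-.062,.035,.215)))
for r in caps(): print(*r)
E
```

```text
t 35.27 pos [0.5383 0.1551 0.2842] yaw 96.59 F [-0.2 -0.3 -1.1] open 0.0376 grip 0.0
  shift [ 1.4  0.2 69.2] [0.5384 0.1566 0.215 ]
blue [ 0.4818 -0.3843] 2 0.3 194
```

Request:
jog_arm:
  rows:
    - {"x": 1.5,"y": 0,"z": 20,"ax": 0,"ay": 0,"az": 0}
    - {"x": 1.5,"y": 0,"z": 40,"ax": 0,"ay": 0,"az": 0}
    - {"x": 1.5,"y": 0,"z": 58,"ax": 0,"ay": 0,"az": 0}
    - {"x": 1.5,"y": 0,"z": 69,"ax": 0,"ay": 0,"az": 0}
    - {"x": 1.5,"y": 0,"z": 69,"ax": 0,"ay": 0,"az": 0}
    - {"x": 1.5,"y": 0,"z": 69,"ax": 0,"ay": 0,"az": 0}

```text
clock: 36.12
position: [0.5384, 0.1571, 0.2153]
orientation: [0.665, 0.747, 0.001, 0.0]
force: [-0.6, -1.5, 0.6]
opening: 0.0374
grip_force: 0.0
```

Request:
jog_arm:
  rows:
    - {"x": 0,"y": 0,"z": 0,"ax": 0,"ay": 0,"az": 0}
    - {"x": 0,"y": 0,"z": 0,"ax": 0,"ay": 0,"az": 0}
    - {"x": 0,"y": 0,"z": 0,"ax": 0,"ay": 0,"az": 0}
    - {"x": 0,"y": 0,"z": 0,"ax": 0,"ay": 0,"az": 0}
    - {"x": 0,"y": 0,"z": 0,"ax": 0,"ay": 0,"az": 0}
  claw: 0.0
  force: 25

```text
clock: 36.75
position: [0.538, 0.157, 0.2145]
orientation: [0.665, 0.747, -0.0, 0.0]
force: [-0.3, 0.0, 0.2]
opening: 0.0118
grip_force: 25.0
```

```bash
python3 - <<'E'
from h import *
to(W(V,(-.062,.035,.215)))
a=bot.camera('top'); b=bot.camera('scene')
cv2.imwrite('pics/c4.png',np.hstack([cv2.resize(a[190:310,180:300],(400,400),interpolation=3),cv2.resize(b[140:260,310:430],(400,400),interpolation=3)])[:,:,::-1])
E
```

```text
t 36.75 pos [0.538  0.157  0.2145] yaw 96.62 F [-0.3  0.   0.2] open 0.0118 grip 25.0
  shift [-0.5  0.4 -0.5] [0.5384 0.1566 0.215 ]
```

View pics/c4.png

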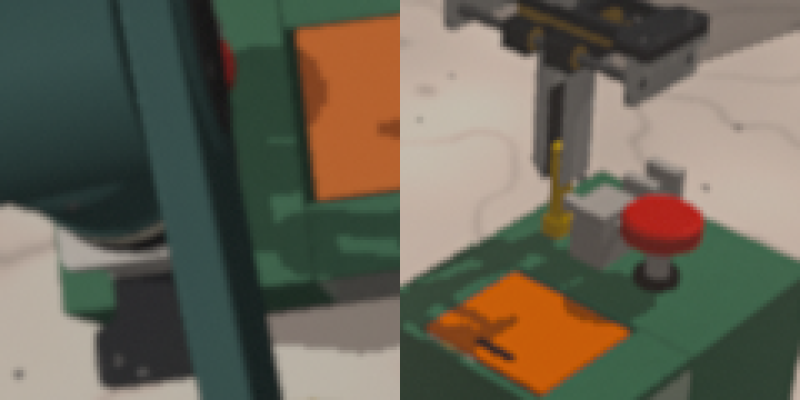

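Scene crop: the handle is held between the pads at (555,190), opening 11.8 mm. I'll draw it straight out along machine -x.

Request:
jog_arm:
  rows:
    - {"x": 0,"y": -6,"z": 0,"ax": 0,"ay": 0,"az": 0}
    - {"x": 0,"y": -14,"z": 0,"ax": 0,"ay": 0,"az": 0}
    - {"x": 0,"y": -24,"z": 0,"ax": 0,"ay": 0,"az": 0}
    - {"x": 0,"y": -34,"z": 0,"ax": 0,"ay": 0,"az": 0}
    - {"x": 0,"y": -44,"z": 0,"ax": 0,"ay": 0,"az": 0}
    - {"x": 0,"y": -54,"z": 0,"ax": 0,"ay": 0,"az": 0}
    - {"x": 0,"y": -60,"z": 0,"ax": 0,"ay": 0,"az": 0}
    - {"x": 0,"y": -60,"z": 0,"ax": 0,"ay": 0,"az": 0}
    - {"x": 0,"y": -60,"z": 0,"ax": 0,"ay": 0,"az": 0}

```text
clock: 37.98
position: [0.4785, 0.1501, 0.2144]
orientation: [0.665, 0.747, 0.0, 0.0]
force: [0.5, -0.8, -0.6]
opening: 0.012
grip_force: 25.0
```

Request:
jog_arm:
  rows:
    - {"x": 0,"y": 0,"z": -14,"ax": 0,"ay": 0,"az": 0}
    - {"x": 0,"y": 0,"z": -28,"ax": 0,"ay": 0,"az": 0}
    - {"x": 0,"y": 0,"z": -28,"ax": 0,"ay": 0,"az": 0}
    - {"x": 20,"y": 0,"z": -28,"ax": 0,"ay": 0,"az": 0}
    - {"x": 40,"y": 0,"z": -28,"ax": 0,"ay": 0,"az": 0}
    - {"x": 55,"y": 0,"z": -28,"ax": 0,"ay": 0,"az": 0}
    - {"x": 55,"y": 0,"z": -28,"ax": 0,"ay": 0,"az": 0}
    - {"x": 55,"y": 0,"z": -28,"ax": 0,"ay": 0,"az": 0}

```text
clock: 38.98
position: [0.4721, 0.2044, 0.2424]
orientation: [0.665, 0.747, -0.0, 0.0]
force: [-0.6, 0.1, -0.2]
opening: 0.0121
grip_force: 25.0
```

```bash
python3 - <<'E'
from h import *
to(W(V,(-.122,.09,.2425)),W(V,(-.062,.09,.2425)))
a=bot.camera('top'); b=bot.camera('scene')
cv2.imwrite('pics/c5.png',np.hstack([cv2.resize(a[190:310,180:300],(400,400),interpolation=3),cv2.resize(b[140:260,310:430],(400,400),interpolation=3)])[:,:,::-1])
E
```

```text
t 38.98 pos [0.4721 0.2044 0.2424] yaw 96.61 F [-0.6  0.1 -0.2] open 0.0121 grip 25.0
  shift [-0.2  0.3 -0.1] [0.4724 0.2043 0.2425]
  shift [-0.1 60.3 -0.2] [0.532  0.2112 0.2425]
```

View pics/c5.png

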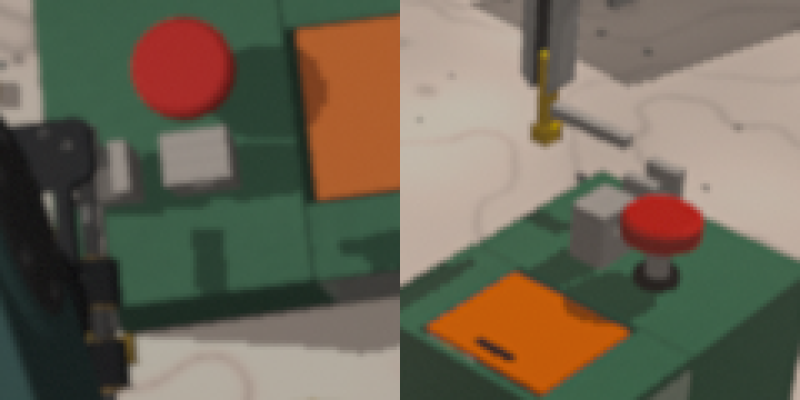

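The pin is held level and clear: stem in the scene crop at (600,125). Next, forward 60 mm over the notch and then down.

Request:
jog_arm:
  rows:
    - {"x": 0,"y": 20,"z": 0,"ax": 0,"ay": 0,"az": 0}
    - {"x": 0,"y": 40,"z": 0,"ax": 0,"ay": 0,"az": 0}
    - {"x": 0,"y": 55,"z": 0,"ax": 0,"ay": 0,"az": 0}
    - {"x": 0,"y": 60,"z": 0,"ax": 0,"ay": 0,"az": 0}
    - {"x": 0,"y": 60,"z": 0,"ax": 0,"ay": 0,"az": 0}
    - {"x": 0,"y": 60,"z": 0,"ax": 0,"ay": 0,"az": 0}
    - {"x": 0,"y": 60,"z": 5,"ax": 0,"ay": 0,"az": 0}
    - {"x": 0,"y": 60,"z": 10,"ax": 0,"ay": 0,"az": 0}
    - {"x": 0,"y": 60,"z": 14,"ax": 0,"ay": 0,"az": 0}
    - {"x": 0,"y": 60,"z": 14,"ax": 0,"ay": 0,"az": 0}

```text
clock: 40.33
position: [0.5313, 0.2116, 0.2277]
orientation: [0.665, 0.747, -0.001, -0.0]
force: [-0.5, 0.1, -1.8]
opening: 0.0117
grip_force: 25.0
```

```bash
python3 - <<'E'
from h import *
to(W(V,(-.062,.09,.2145)))
a=bot.camera('top'); b=bot.camera('scene')
cv2.imwrite('pics/c6.png',np.hstack([cv2.resize(a[190:310,180:300],(400,400),interpolation=3),cv2.resize(b[140:260,310:430],(400,400),interpolation=3)])[:,:,::-1])
E
```

```text
t 40.33 pos [0.5313 0.2116 0.2277] yaw 96.62 F [-0.5  0.1 -1.8] open 0.0117 grip 25.0
  shift [-0.5  0.7 13.2] [0.532  0.2112 0.2145]
```

View pics/c6.png

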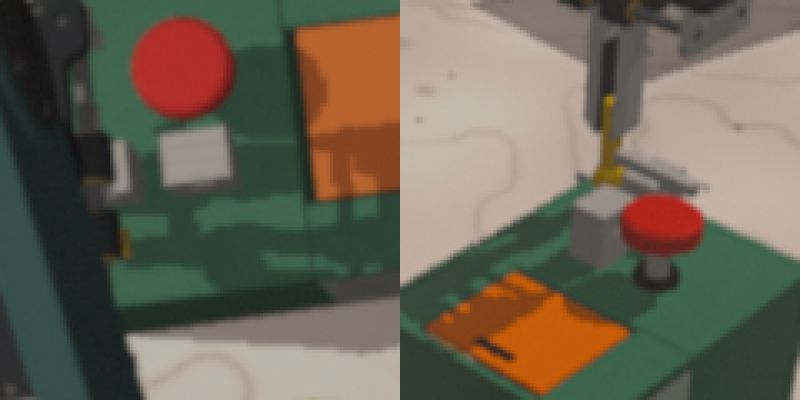

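The stem is entering the groove with no contact force. Lowering the rest and releasing.

Request:
jog_arm:
  rows:
    - {"x": 0,"y": 0,"z": 4,"ax": 0,"ay": 0,"az": 0}
    - {"x": 0,"y": 0,"z": 8,"ax": 0,"ay": 0,"az": 0}
    - {"x": 0,"y": 0,"z": 11,"ax": 0,"ay": 0,"az": 0}
    - {"x": 0,"y": 0,"z": 13,"ax": 0,"ay": 0,"az": 0}
    - {"x": 0,"y": 0,"z": 13,"ax": 0,"ay": 0,"az": 0}
    - {"x": 0,"y": 0,"z": 13,"ax": 0,"ay": 0,"az": 0}

```text
clock: 41.18
position: [0.5317, 0.2117, 0.2156]
orientation: [0.665, 0.747, 0.0, 0.0]
force: [-0.1, -0.3, -0.7]
opening: 0.0119
grip_force: 25.0
```

Request:
jog_arm:
  rows:
    - {"x": 0,"y": 0,"z": 0,"ax": 0,"ay": 0,"az": 0}
    - {"x": 0,"y": 0,"z": 0,"ax": 0,"ay": 0,"az": 0}
    - {"x": 0,"y": 0,"z": 0,"ax": 0,"ay": 0,"az": 0}
    - {"x": 0,"y": 0,"z": -20,"ax": 0,"ay": 0,"az": 0}
    - {"x": 0,"y": 0,"z": -45,"ax": 0,"ay": 0,"az": 0}
    - {"x": 0,"y": 0,"z": -80,"ax": 0,"ay": 0,"az": 0}
    - {"x": 0,"y": 0,"z": -100,"ax": 0,"ay": 0,"az": 0}
    - {"x": -60,"y": -10,"z": -100,"ax": 0,"ay": 0,"az": 0}
    - {"x": -120,"y": -20,"z": -100,"ax": 0,"ay": 0,"az": 0}
    - {"x": -170,"y": -30,"z": -100,"ax": 0,"ay": 0,"az": 0}
    - {"x": -200,"y": -60,"z": -100,"ax": 0,"ay": 0,"az": 0}
    - {"x": -200,"y": -60,"z": -100,"ax": 0,"ay": 0,"az": 0}
  claw: 0.35

```text
clock: 42.68
position: [0.4942, 0.0042, 0.3163]
orientation: [0.667, 0.745, 0.0, 0.001]
force: [-0.0, 0.0, 0.4]
opening: 0.0326
grip_force: 0.0
```

```bash
python3 - <<'E'
from h import *
to(W(V,(.025,.035,.300)),W(V,(.025,.035,.223)))
a=bot.camera('top'); b=bot.camera('scene')
for r in blobs(a,'red',300,3000): print(r)
print(proj('top',W(V,(.025,.035,.223))))
cv2.imwrite('pics/c7.png',np.hstack([cv2.resize(a[190:310,180:300],(400,400),interpolation=3),cv2.resize(b[140:260,310:430],(400,400),interpolation=3)])[:,:,::-1])
E
```

```text
t 42.67 pos [0.4942 0.0042 0.3163] yaw 96.39 F [-0.   0.   0.4] open 0.0326 grip 0.0
  shift [146.9 147.8  16.4] [0.6248 0.1667 0.3   ]
  shift [147.  147.7  93.4] [0.6248 0.1667 0.223 ]
(array([234.4529148 , 210.01345291]), np.int32(669))
(array([559.62695458, 247.0022338 ]), np.int32(1343))
[235.41366663 209.32653627]
```

View pics/c7.png

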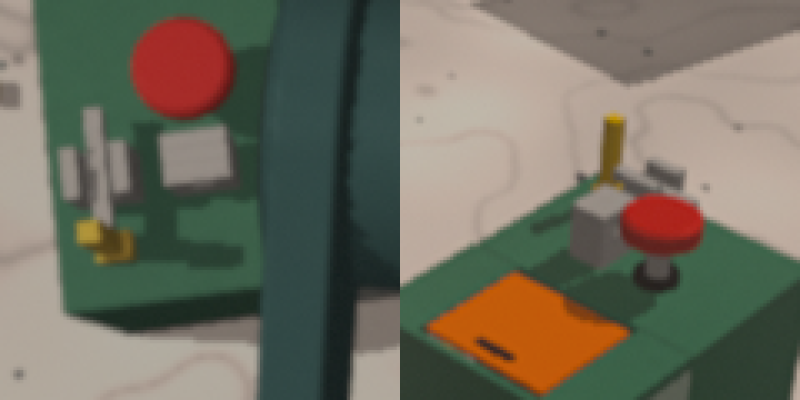

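The pin is parked: the stem lies between the notch walls at (98,165), the handle is upright and the flap is shut. Next is the plunger.

Request:
jog_arm:
  rows:
    - {"x": 40,"y": 40,"z": 0,"ax": 0,"ay": 0,"az": 0}
    - {"x": 80,"y": 80,"z": 0,"ax": 0,"ay": 0,"az": 0}
    - {"x": 120,"y": 120,"z": 0,"ax": 0,"ay": 0,"az": 0}
    - {"x": 146,"y": 147,"z": 0,"ax": 0,"ay": 0,"az": 0}
    - {"x": 146,"y": 147,"z": 0,"ax": 0,"ay": 0,"az": 0}
    - {"x": 146,"y": 147,"z": 50,"ax": 0,"ay": 0,"az": 0}
    - {"x": 146,"y": 147,"z": 84,"ax": 0,"ay": 0,"az": 0}
    - {"x": 146,"y": 147,"z": 84,"ax": 0,"ay": 0,"az": 0}
    - {"x": 146,"y": 147,"z": 84,"ax": 0,"ay": 0,"az": 0}
  claw: 0.0

```text
clock: 43.9
position: [0.6247, 0.1681, 0.2337]
orientation: [0.665, 0.747, 0.001, 0.001]
force: [-0.2, -0.6, 1.0]
opening: 0.0006
grip_force: 0.0
```

```bash
python3 - <<'E'
from h import *
to(W(V,(.025,.035,.223)),W(V,(.025,.035,.195)))
E
```

```text
t 43.9 pos [0.6247 0.1681 0.2337] yaw 96.62 F [-0.2 -0.6  1. ] open 0.0006 grip 0.0
  shift [-1.5 -0.1 10.7] [0.6248 0.1667 0.223 ]
  shift [-1.5 -0.2 38.7] [0.6248 0.1667 0.195 ]
```

Request:
jog_arm:
  rows:
    - {"x": -1,"y": 0,"z": 8,"ax": 0,"ay": 0,"az": 0}
    - {"x": -1,"y": 0,"z": 14,"ax": 0,"ay": 0,"az": 0}
    - {"x": -1,"y": 0,"z": 20,"ax": 0,"ay": 0,"az": 0}
    - {"x": -1,"y": 0,"z": 26,"ax": 0,"ay": 0,"az": 0}
    - {"x": -1,"y": 0,"z": 32,"ax": 0,"ay": 0,"az": 0}
    - {"x": -1,"y": 0,"z": 36,"ax": 0,"ay": 0,"az": 0}
    - {"x": -1,"y": 0,"z": 38,"ax": 0,"ay": 0,"az": 0}
    - {"x": -1,"y": 0,"z": 38,"ax": 0,"ay": 0,"az": 0}

```text
clock: 44.9
position: [0.6254, 0.167, 0.1963]
orientation: [0.665, 0.747, 0.002, 0.002]
force: [-0.2, -0.6, 8.6]
opening: 0.0002
grip_force: 4.6
```

Request:
jog_arm:
  rows:
    - {"x": 0,"y": 0,"z": 1.5,"ax": 0,"ay": 0,"az": 0}
    - {"x": 0,"y": 0,"z": 1.5,"ax": 0,"ay": 0,"az": 0}

```text
clock: 45.15
position: [0.6254, 0.167, 0.1953]
orientation: [0.665, 0.747, 0.002, 0.002]
force: [0.3, -0.8, 8.4]
opening: 0.0004
grip_force: 4.7
```

Request:
jog_arm:
  rows:
    - {"x": 0,"y": 0,"z": 1.5,"ax": 0,"ay": 0,"az": 0}
    - {"x": 0,"y": 0,"z": 1.5,"ax": 0,"ay": 0,"az": 0}

```text
clock: 45.4
position: [0.6255, 0.167, 0.1953]
orientation: [0.665, 0.747, 0.002, 0.002]
force: [-2.1, -1.7, 12.4]
opening: 0.0005
grip_force: 6.5
```

Request:
jog_arm:
  rows:
    - {"x": 0,"y": 0,"z": 1,"ax": 0,"ay": 0,"az": 0}
    - {"x": 0,"y": 0,"z": 1,"ax": 0,"ay": 0,"az": 0}

```text
clock: 45.65
position: [0.6255, 0.1671, 0.1952]
orientation: [0.665, 0.747, 0.003, 0.003]
force: [-2.7, -0.2, 15.7]
opening: 0.0002
grip_force: 7.7
```

The position has stalled at 0.195 while the force keeps rising, so it's on the stop. Hold, then release.

Request:
jog_arm:
  rows:
    - {"x": 0,"y": 0,"z": 1,"ax": 0,"ay": 0,"az": 0}
    - {"x": 0,"y": 0,"z": 1,"ax": 0,"ay": 0,"az": 0}
    - {"x": 0,"y": 0,"z": 1,"ax": 0,"ay": 0,"az": 0}
    - {"x": 0,"y": 0,"z": 1,"ax": 0,"ay": 0,"az": 0}
    - {"x": 0,"y": 0,"z": 1,"ax": 0,"ay": 0,"az": 0}
    - {"x": 0,"y": 0,"z": 1,"ax": 0,"ay": 0,"az": 0}
    - {"x": 0,"y": 0,"z": 1,"ax": 0,"ay": 0,"az": 0}
    - {"x": 0,"y": 0,"z": 1,"ax": 0,"ay": 0,"az": 0}
    - {"x": 0,"y": 0,"z": 1,"ax": 0,"ay": 0,"az": 0}
    - {"x": 0,"y": 0,"z": 1,"ax": 0,"ay": 0,"az": 0}
    - {"x": 0,"y": 0,"z": 1,"ax": 0,"ay": 0,"az": 0}

```text
clock: 47.02
position: [0.6255, 0.167, 0.1952]
orientation: [0.665, 0.747, 0.003, 0.003]
force: [-3.2, -1.2, 17.6]
opening: 0.0005
grip_force: 8.8
```

Request:
jog_arm:
  rows:
    - {"x": 0,"y": 0,"z": -12,"ax": 0,"ay": 0,"az": 0}
    - {"x": 0,"y": 0,"z": -25,"ax": 0,"ay": 0,"az": 0}
    - {"x": 0,"y": 0,"z": -40,"ax": 0,"ay": 0,"az": 0}
    - {"x": 0,"y": 0,"z": -70,"ax": 0,"ay": 0,"az": 0}
    - {"x": 0,"y": 0,"z": -110,"ax": 0,"ay": 0,"az": 0}
    - {"x": 0,"y": 0,"z": -110,"ax": 0,"ay": 0,"az": 0}
    - {"x": -60,"y": -10,"z": -110,"ax": 0,"ay": 0,"az": 0}
    - {"x": -120,"y": -30,"z": -110,"ax": 0,"ay": 0,"az": 0}
    - {"x": -160,"y": -80,"z": -110,"ax": 0,"ay": 0,"az": 0}
    - {"x": -190,"y": -130,"z": -110,"ax": 0,"ay": 0,"az": 0}
    - {"x": -210,"y": -180,"z": -110,"ax": 0,"ay": 0,"az": 0}
    - {"x": -210,"y": -180,"z": -110,"ax": 0,"ay": 0,"az": 0}

```text
clock: 48.52
position: [0.4668, -0.0632, 0.297]
orientation: [0.666, 0.746, -0.001, -0.001]
force: [-0.2, -0.7, 0.1]
opening: 0.0007
grip_force: 0.0
```

```bash
python3 - <<'E'
from h import *
for r in caps(): print(*r)
to()
a=bot.camera('top'); b=bot.camera('scene')
cv2.imwrite('pics/c8.png',np.hstack([cv2.resize(a,(400,300)),cv2.resize(b[140:320,290:530],(400,300),interpolation=3)])[:,:,::-1])
E
```

```text
blue [ 0.4817 -0.3838] 2 0.4 202
t 48.62 pos [ 0.4695 -0.0621  0.2972] yaw 96.59 F [-0.2  0.4 -0.1] open 0.0009 grip 0.0
```

View pics/c8.png

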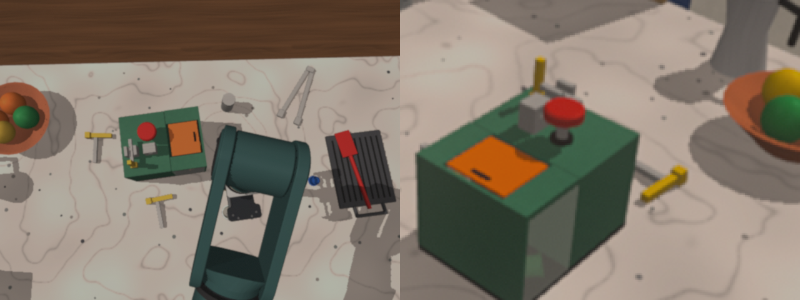

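The plunger is back up at (565,110), the pin is parked, the flap is shut, and only the decoy blue capsule is left at (314,181). Handing in.

```bash
python3 -c "
from cell import bot
print(bot.sign_off())"
```

```text
the job is handed in; nothing more can be done
None
```

The job is handed in: all six capsules are in the hopper, the flap is shut, the pin is parked in the notch, and the plunger was pressed to its stop, held for over a second and sprang back up, leaving only the decoy blue capsule on the counter.

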